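# Uncap pump barrels and lock them in the test stand

## Task

Get the pump barrels on the counter ready for testing: swing the test stand's retaining bar fully open, lift the loose dust cap off every barrel that wears one and set each cap, knob up, into a well of its own in the cap rack, and stand every barrel upright, fully down, in a bore of the stand. When all barrels and caps are in place, swing the bar fully home again to lock the barrels in, and leave the other things on the counter where they are.

Things in the scene. Friction and masses are not known exactly. Their poses are not given: they have to be found in the camera images.
- stand: test stand, fixed: aluminium block 100 x 320 mm, 45 mm high, with three round bores in a row along its y axis; origin at the centre of its underside, x across, y along the row, z up
- stand_hole0 (a point): centre of the mouth of stand bore 0 (level with the block's top, 45 mm up); bore 66 mm across, 26 mm deep with a flat floor, edge chamfered 2 mm; bores are 85 mm apart
- stand_hole1 (a point): centre of the mouth of stand bore 1 (level with the block's top, 45 mm up); bore 66 mm across, 26 mm deep with a flat floor, edge chamfered 2 mm; bores are 85 mm apart
- stand_hole2 (a point): centre of the mouth of stand bore 2 (level with the block's top, 45 mm up); bore 66 mm across, 26 mm deep with a flat floor, edge chamfered 2 mm; bores are 85 mm apart
- bar (a joint): swing angle (rad) of the stand's retaining bar about its upright pivot: 0 is fully home (against its stop, lying along the row of bores and overlapping their edges nearest the robot by 10 mm, so that barrel feet cannot pass in or out), 0.45 is fully open (its handle end swung out towards the stand's -x side, clear of all bores). The bar is 12 mm square, its underside 8 mm above the block; it is moved sideways by its handle (about 1 N) and stays where it is left
- bar_handle (a point): on the axis of the bar's handle, an upright black post 20 mm across and 60 mm tall standing on the bar's free end, 300 mm from the pivot; this point is 103 mm above the work surface, 22 mm below the post's top
- bar_hinge (a point): on the pivot axis of the retaining bar, at the bar's underside; seen from above the bar opens clockwise about it
- rack: cap rack, fixed: grey plastic block 90 x 240 mm, 22 mm high, with three shallow round wells in a row along its y axis; origin at the centre of its underside
- rack_hole0 (a point): centre of the mouth of rack well 0 (22 mm above the work surface); well 60 mm across, 10 mm deep with a flat floor; wells are 76 mm apart
- rack_hole1 (a point): centre of the mouth of rack well 1 (22 mm above the work surface); well 60 mm across, 10 mm deep with a flat floor; wells are 76 mm apart
- rack_hole2 (a point): centre of the mouth of rack well 2 (22 mm above the work surface); well 60 mm across, 10 mm deep with a flat floor; wells are 76 mm apart
- barrel0: steel pump barrel standing upright: round foot 60 mm across and 30 mm high (lower edge chamfered 3 mm), above it a plain round neck 36 mm across up to 100 mm; 0.35 to 0.65 kg; origin at the centre of its underside, z along its axis, up. It may come with its dust cap on or without one
- barrel1: steel pump barrel standing upright: round foot 60 mm across and 30 mm high (lower edge chamfered 3 mm), above it a plain round neck 36 mm across up to 100 mm; 0.35 to 0.65 kg; origin at the centre of its underside, z along its axis, up. It may come with its dust cap on or without one
- barrel2: steel pump barrel standing upright: round foot 60 mm across and 30 mm high (lower edge chamfered 3 mm), above it a plain round neck 36 mm across up to 100 mm; 0.35 to 0.65 kg; origin at the centre of its underside, z along its axis, up. It may come with its dust cap on or without one
- cap0: loose white plastic dust cap of the barrel with the same number, at first sitting over the top of its neck (its origin 80 mm above the barrel's underside): skirt 50 mm outside, 42 mm inside, open below, 20 mm deep inside, roof 5 mm, and on the roof a round grip knob 26 mm across and 30 mm tall (55 mm overall); 50 g; origin at the centre of the skirt's lower edge, z up through the knob. Two or three of the caps are there; an absent one has no pose, and its barrel stands bare
- cap1: loose white plastic dust cap of the barrel with the same number, at first sitting over the top of its neck (its origin 80 mm above the barrel's underside): skirt 50 mm outside, 42 mm inside, open below, 20 mm deep inside, roof 5 mm, and on the roof a round grip knob 26 mm across and 30 mm tall (55 mm overall); 50 g; origin at the centre of the skirt's lower edge, z up through the knob. Two or three of the caps are there; an absent one has no pose, and its barrel stands bare
- cap2: loose white plastic dust cap of the barrel with the same number, at first sitting over the top of its neck (its origin 80 mm above the barrel's underside): skirt 50 mm outside, 42 mm inside, open below, 20 mm deep inside, roof 5 mm, and on the roof a round grip knob 26 mm across and 30 mm tall (55 mm overall); 50 g; origin at the centre of the skirt's lower edge, z up through the knob. Two or three of the caps are there; an absent one has no pose, and its barrel stands bare
- wrench: bystander: steel wrench 180 mm lying flat, origin mid-length
- screwdriver: bystander: screwdriver 190 mm lying flat, origin mid-length
- fitting: bystander: brass flanged fitting, 52 mm across, 40 mm high, origin under it
- tape: bystander: orange tape measure 70 x 60 x 36 mm, origin under it
- bottle: bystander: grey bottle 60 mm across, 150 mm high, origin under it
- jar: bystander: steel can 70 mm across, 80 mm high, origin under it
Things that resemble listed ones, but are neither listed nor needed, are in the scene too. What is shaped like the barrel2 but green is not meant. Leave any turquoise look-alike of the cap0 alone.

How it is judged:
By the outcome, as a careful person would: the job done as asked, in the order asked, and still so for the second after the job is handed in, with the robot touching nothing.
Of cap0, cap1, cap2 only 2 to 3 are there at a start; the rules pass over those that are not, and their reading is None.
At some moment in a run one of barrel0, barrel1, barrel2 may be knocked a few centimetres aside while the robot is not near it.
It also fails if it takes over 210 s, if anything falls off the work surface, if the arm or the gripper's body presses on something with over 40 N, if the wrist force passes 120 N, or if a joint passes its speed limit or range.

## Robot

A 6-joint arm with a two-finger parallel gripper is mounted at the origin on the work surface. World frame = base frame: x ahead of the robot, y to its left, z up, the work surface at z = 0. Lengths are in mm, angles in degrees, forces in N, time in s.
With the tool pointing down it reaches from about 350 to 850 mm from the base axis. Payload 8.1 kg.
Tool frame: the origin (TCP) lies on the front face of the gripper's body, between the roots of the fingers; the fingertips stand r.finger_overhang ahead of it and the grasp point (between the pads) lies 54 mm ahead of it (r.finger_overhang is the distance from the TCP to the fingertips, in mm); y points along the fingers, z is the direction in which the jaws open and shut, and the axes are right-handed (so a half turn about y gives the same grasp; the last joint's range is limited). The gripper opens to 85 mm and grips with 20 to 120 N. Pads are 22 mm wide; open, the fingers measure 114 mm over their backs; the gripper's body (76 mm by 85 mm) begins 54 mm behind the grasp point. The pads swing forward as they close: fully open they stand 13 mm farther back than shut.
Start: joints at [-75.768, 7.471, 85.268, -0, 87.261, -4.893], TCP at [196.602, -566.881, 303.892] pointing down, gripper open.
Joint ranges: [-169.43, 169.43], [-51.17, 129.36], [1.28, 143.12], [-76.62, 256.62], [0, 156.53], [-152.29, 152.29]. Speed limits (degrees/s): [136.94, 136.94, 159.86, 180, 180, 180].

## Interface

Orientations are given as [roll, pitch, yaw] about the fixed x, y, z axes, in that order (R = Rz(yaw) Ry(pitch) Rx(roll)).
In Python, from bench import r gives the robot as it stands. The module is installed in compiled form; this text tells all that it offers.
- The arm moves only by the tool arm_command, never from a script. Its argument "increments" is a list of rows, each a list of 6 numbers: the shift along the tool's x, y, z in m, then the turn, a rotation vector about the tool's x, y, z in rad. In form: [[tx, ty, tz, wx, wy, wz], ...]. A call has exactly 10 rows; each row is the pose to reach, as a shift and turn from the pose commanded when the call began, along the tool's axes at that moment; what a row does not reach only later rows make up. A row lasts 1/8 s, in which the tool goes at most 62.5 mm and 10.7 degrees, less where a joint would pass 70% of its speed; a pose out of reach is approached as far as the arm can. A call with a gripper value outside its range is refused whole. "jaw" is the gripper's target within -1 to 1 (shut at 1, half-way at 0, fully open at -1), set as the call begins (left out, the last holds). The fingers move at their own pace and stop on an object; "force" is the grip in N (left out, the last holds). Time passes only in rows, so rows that repeat a pose let the fingers close, or fill a call up. It gives the time, the measured TCP pose, the force and the opening at its end, in the units of the state.
- r.sense(): the state, without advancing time (a new reading comes with each control period).
- r.snapshot(name): name is "scene" or "top" or "wrist"; returns the picture (480x640x3 uint8, red, green, blue); there is no depth.
- r.camera_model(name): a dict with "intrinsics" (3x3 intrinsics, pixels), "cam_to_world" (4x4, takes a point from camera to world coordinates). Camera axes: x right, y down, z forward; pixel columns grow to the right and rows downward; lengths in mm; the calibration is good to about 2 mm. A picture is of the moment at which its call begins: read the wrist's pose just before it. camera_model takes no time and is no camera call; for the wrist camera it gives the pose at the moment of the call.
- r.hand_in(): hands the job in, once; it reports no verdict.
Trained networks look in the newest picture that a camera, given by its name, has taken for a name from the list of things; names that differ only in an ending like _2 or _b are one class to them, and where a whole thing is asked for, a point or a joint stands for the part that bears it (a point fixed in the world has none). Each returns a list of dicts, best first, with "conf" (0 to 1); they miss things now and then, are a little off and sometimes report something else, mostly with a low value. They report only what shows in the picture. A call takes as long as a camera call. They do not tell look-alikes from the thing itself.
- r.trace(camera, target): "mask" (480x640 bool, what is visible of it) and "position" ([column, row] in pixels, amid what is visible of it).
- r.spot_point(camera, target): "position" ([column, row] in pixels: a listed point, or the origin of a listed thing).
The state is a dict: "time": time; "joint_pos": joint angles; "qd": joint speeds; "joint_efforts": joint torques, N m; "tool_pos": TCP position; "tcp_rot": TCP orientation; "ft_force": force on the tool from outside, world axes, zero at the start; "wrist_torque": the same for the moment, N m; "finger_gap": finger opening in mm.
Only numpy, scipy, OpenCV 4.12 (cv2) and the standard library are available. Lean on these libraries where they do the work, as an engineer would, in place of code of your own. Each camera call takes 0.05 s, during which the arm holds its last target.

## Working session

There is one attempt and no reset: what is moved stays moved. The work goes in short steps, Python scripts to look and compute and a tool call to move; the robot and the scene stay as the last step left them, time stands still between calls to the robot, and variables do not carry over. Pictures are saved under pics/ and viewed, and the job is handed in when it is done.

Besides the shell and the picture viewer there is one more tool, called after "Call:" as a command line: name --pt "numbers of a row" for each row, then --argument value for the rest. arm_command: Moves the arm, as the interface text tells. Its arguments: {"type":"object","properties":{"increments":{"type":"array","items":{"type":"array","items":{"type":"number"}}},"jaw":{"type":"number"},"force":{"type":"number"}},"required":["increments"]}

```bash
mkdir -p pics; ls; python3 - <<'E'
from bench import r
import cv2, numpy as np
s=r.sense(); print(s); print(r.finger_overhang)
for n in ["scene","top","wrist"]:
    im=r.snapshot(n); cv2.imwrite(f"pics/{n}0.png",im[:,:,::-1]); m=r.camera_model(n); print(n,np.round(m["intrinsics"],1).tolist(),np.round(m["cam_to_world"],3).tolist())
E
```

```text
pics
{'time': 0.0, 'joint_pos': array([-7.57689978e+01,  7.51536932e+00,  8.53298241e+01,  3.87645507e-04,
        8.72598041e+01, -4.89262566e+00]), 'qd': array([ 0.00466292,  0.04997795, -0.00381207, -0.05123412,  0.01118722,
        0.00738139]), 'joint_efforts': array([ 1.03867771e-05, -5.69401753e+01, -5.00551021e+01, -3.52663556e-04,
        1.48168160e-02,  7.35674263e-06]), 'tool_pos': array([ 196.49070776, -566.48024396,  302.83634666]), 'tcp_rot': array([-9.01045819e+01,  9.34085001e-03, -1.60876399e+02]), 'ft_force': array([-0.05232341,  0.20195594,  0.3089273 ]), 'wrist_torque': array([0.0207635 , 0.02984836, 0.01320498]), 'finger_gap': 85.47102508009402}
72.6
scene [[504.2, 0.0, 319.7], [0.0, 504.2, 243.2], [0.0, 0.0, 1.0]] [[-0.769, 0.443, -0.461, 1132.004], [0.639, 0.52, -0.566, 658.823], [-0.011, -0.73, -0.683, 886.299], [0.0, 0.0, 0.0, 1.0]]
top [[437.7, 0.0, 315.6], [0.0, 437.7, 242.9], [0.0, 0.0, 1.0]] [[0.015, -0.988, 0.154, 446.968], [-1.0, -0.015, 0.001, 1.26], [0.002, -0.154, -0.988, 1043.316], [0.0, 0.0, 0.0, 1.0]]
wrist [[383.0, 0.0, 322.1], [0.0, 383.0, 240.7], [0.0, 0.0, 1.0]] [[0.327, -0.902, -0.281, 268.625], [-0.945, -0.313, -0.096, -542.283], [-0.002, 0.297, -0.955, 374.18], [0.0, 0.0, 0.0, 1.0]]
```

View pics/top0.png

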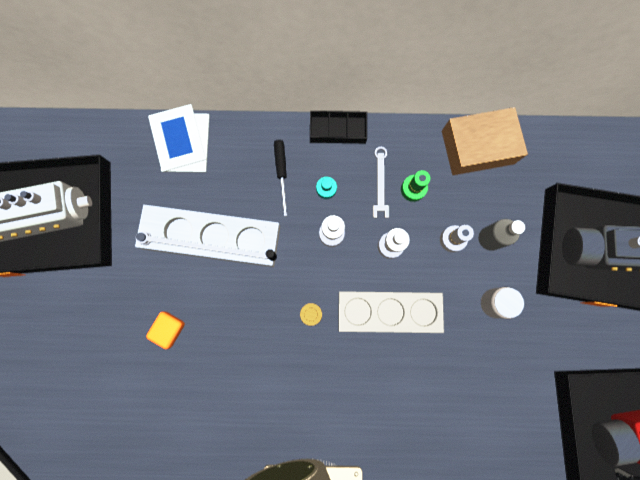

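View pics/scene0.png

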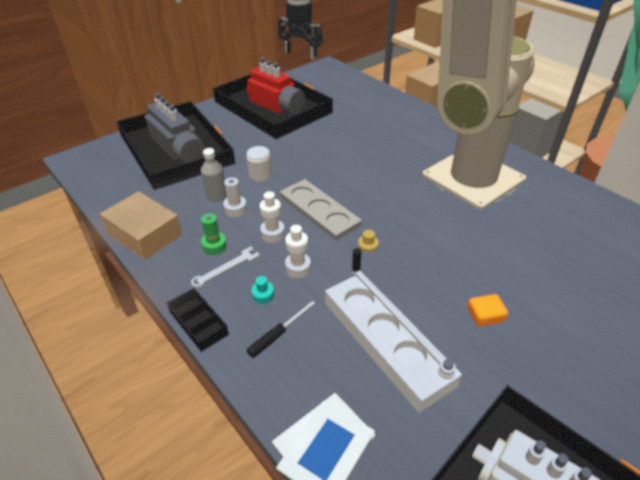

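View pics/wrist0.png

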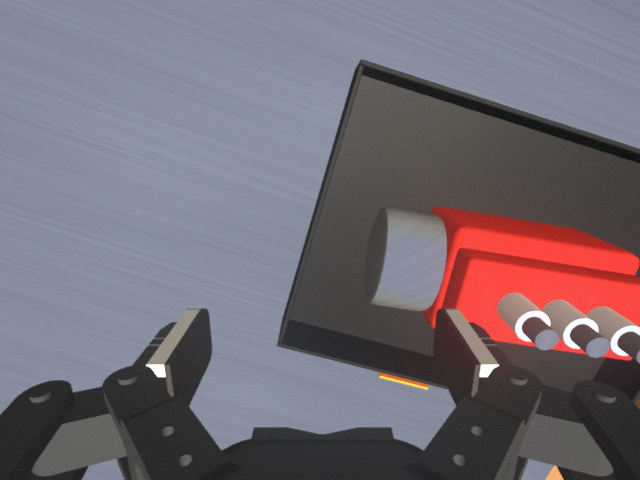

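```bash
cat > h.py <<'E'
from bench import r
import cv2, numpy as np
from scipy.spatial.transform import Rotation as Ro
def ray(cam,px,m=None):
    m=m or r.camera_model(cam); K=m["intrinsics"]; T=np.array(m["cam_to_world"])
    d=T[:3,:3]@np.linalg.solve(K,[px[0],px[1],1.]); return T[:3,3],d
def at(cam,px,z,m=None):
    o,d=ray(cam,px,m); return o+d*(z-o[2])/d[2]
def proj(cam,p,m=None):
    m=m or r.camera_model(cam); T=np.linalg.inv(m["cam_to_world"]); q=T[:3,:3]@np.asarray(p,float)+T[:3,3]; q=m["intrinsics"]@q; return q[:2]/q[2]
def snap(cam,name):
    m=r.camera_model(cam); im=r.snapshot(cam); cv2.imwrite(f"pics/{name}.png",im[:,:,::-1]); return im,m
def inc(target,yaw,cur=None):
    """shift along current tool axes (m) to TCP target (mm), turn about tool y (rad)"""
    s=r.sense(); R=Ro.from_euler('xyz',s['tcp_rot'],degrees=True).as_matrix()
    d=R.T@(np.array(target)-s['tool_pos'])/1000
    Rt=Ro.from_euler('xyz',[-90,0,yaw],degrees=True).as_matrix()
    w=Ro.from_matrix(R.T@Rt).as_rotvec(); return np.round(d,4).tolist(),np.round(w,4).tolist()
E
python3 - <<'E'
from h import *
Z=dict(stand_hole0=45,stand_hole1=45,stand_hole2=45,bar_handle=103,bar_hinge=53,rack_hole0=22,rack_hole1=22,rack_hole2=22,barrel0=0,barrel1=0,barrel2=0,cap0=80,cap1=80,cap2=80)
for c in ["top","scene"]:
    print(c)
    for n,z in Z.items():
        print(n,[(np.round(at(c,d["position"],z)[:2]).tolist(),[round(float(v)) for v in d["position"]],round(d["conf"],2)) for d in r.spot_point(c,n)])
print(r.sense()["time"])
E
```

```text
top
stand_hole0 [([626.0, 242.0], [212, 232], 0.81), ([599.0, 149.0], [252, 244], 0.74), ([647.0, -31.0], [330, 225], 0.42)]
stand_hole1 [([626.0, 242.0], [212, 232], 0.81), ([599.0, 149.0], [252, 244], 0.74), ([647.0, -31.0], [330, 225], 0.42)]
stand_hole2 [([626.0, 242.0], [212, 232], 0.81), ([599.0, 149.0], [252, 244], 0.74), ([647.0, -31.0], [330, 225], 0.42)]
bar_handle [([561.0, 95.0], [272, 257], 0.77), ([744.0, 79.0], [282, 176], 0.54), ([603.0, -165.0], [392, 240], 0.32)]
bar_hinge [([612.0, 393.0], [145, 236], 0.56)]
rack_hole0 [([455.0, -100.0], [359, 308], 0.92), ([442.0, -174.0], [391, 314], 0.77), ([444.0, -256.0], [427, 314], 0.62)]
rack_hole1 [([455.0, -100.0], [359, 308], 0.92), ([442.0, -174.0], [391, 314], 0.77), ([444.0, -256.0], [427, 314], 0.62)]
rack_hole2 [([455.0, -100.0], [359, 308], 0.92), ([442.0, -174.0], [391, 314], 0.77), ([444.0, -256.0], [427, 314], 0.62)]
barrel0 [([627.0, -322.0], [450, 238], 0.76), ([748.0, -232.0], [411, 189], 0.66), ([627.0, -40.0], [333, 236], 0.59), ([604.0, -182.0], [392, 247], 0.47)]
barrel1 [([627.0, -322.0], [450, 238], 0.7
[... 1549 characters left out ...]
272, 230], 0.68), ([755.0, -237.0], [213, 249], 0.65), ([607.0, 309.0], [411, 355], 0.56), ([403.0, 342.0], [485, 315], 0.41)]
barrel2 [([638.0, -39.0], [296, 270], 0.9), ([629.0, -313.0], [238, 214], 0.73), ([597.0, -197.0], [272, 230], 0.68), ([755.0, -237.0], [213, 249], 0.65), ([607.0, 309.0], [411, 355], 0.56), ([403.0, 342.0], [485, 315], 0.41)]
cap0 [([773.0, 37.0], [266, 294], 0.79), ([629.0, -34.0], [299, 246], 0.75), ([608.0, -180.0], [270, 211], 0.65)]
cap1 [([773.0, 37.0], [266, 294], 0.79), ([629.0, -34.0], [299, 246], 0.75), ([608.0, -180.0], [270, 211], 0.65)]
cap2 [([773.0, 37.0], [266, 294], 0.79), ([629.0, -34.0], [299, 246], 0.75), ([608.0, -180.0], [270, 211], 0.65)]
1.55
```

```bash
python3 - <<'E'
import cv2
im=cv2.imread("pics/top0.png")
cv2.imwrite("pics/c1.png",cv2.resize(im[195:275,125:290],None,fx=4.8,fy=4.8,interpolation=cv2.INTER_CUBIC))
cv2.imwrite("pics/c2.png",cv2.resize(im[205:340,300:480],None,fx=4.4,fy=4.4,interpolation=cv2.INTER_CUBIC))
E
```

```text
(no output)
```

View pics/c1.png

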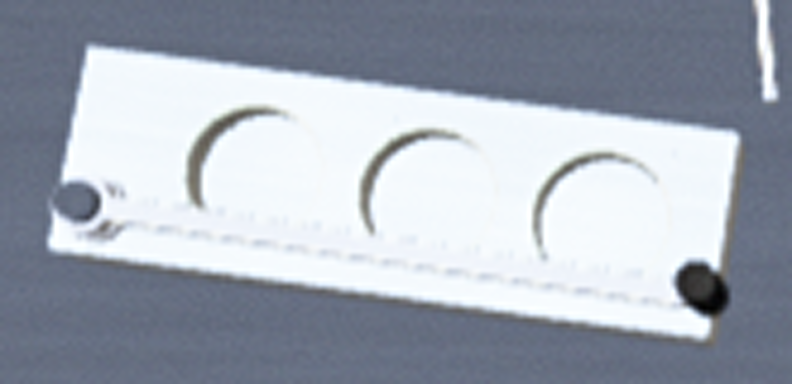

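View pics/c2.png

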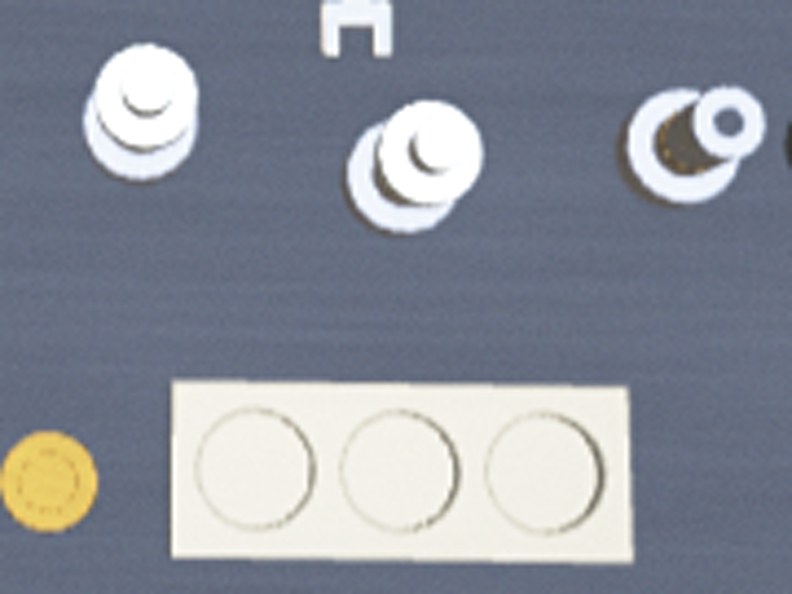

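```bash
cat > fit.py <<'E'
from h import *
def c(p,f,o): return [(p[0]+.5)/f-.5+o[0],(p[1]+.5)/f-.5+o[1]]
def rect(P,w,l):
    # order TL,TR,BR,BL in top image: TL=(+x,+y),TR=(+x,-y),BR=(-x,-y),BL=(-x,+y)
    P=np.array(P)[:,:2]; M=np.array([[w/2,l/2],[w/2,-l/2],[-w/2,-l/2],[-w/2,l/2]])
    cc=P.mean(0); H=M.T@(P-cc); th=np.arctan2(H[0,1]-H[1,0],H[0,0]+H[1,1])
    R=np.array([[np.cos(th),-np.sin(th)],[np.sin(th),np.cos(th)]]); print("c",cc.round(1),"th",np.degrees(th).round(2),"res",(P-cc-M@R.T).round(1).tolist())
    return cc,R
E
python3 - <<'E'
from fit import *
cc,R=rect([at("top",c(p,4.8,(125,195)),45) for p in [(87,45),(740,132),(711,340),(49,249)]],100,320)
for k in (-85,0,85): print("bore rel",k,(cc+R@[0,k]).round(1), [ proj("scene",[*(cc+R@[0,k]),45]).round(1)])
f=lambda p:c(p,4.4,(300,205))
cc,R=rect([at("top",f(p),22) for p in [(172,381),(628,387),(633,563),(171,557)]],90,240)
for k in (-76,0,76): print("well rel",k,(cc+R@[0,k]).round(1),[ proj("scene",[*(cc+R@[0,k]),22]).round(1)])
for n,p,z in [("A roof",(146,96),105),("A knob",(150,70),135),("B roof",(431,152),105),("C foot",(685,145),30),("C top",(729,124),100),("A foot",(140,124),30),("B foot",(404,176),30)]: 
    P=at("top",f(p),z); print(n,P.round(1), proj("scene",P).round(1))
for s,p,z in [("hinge",(77,202),70),("handle top",(696,281),125)]: print(s,at("top",c(p,4.8,(125,195)),z).round(1))
im=cv2.imread("pics/scene0.png")
cv2.imwrite("pics/c3.png",cv2.resize(im[170:300,190:360],None,fx=4.5,fy=4.5,interpolation=cv2.INTER_CUBIC))
E
```

```text
c [619.5 253.3] th -6.85 res [[1.0, 1.4], [0.7, -0.3], [-1.3, -1.2], [-0.4, 0.1]]
bore rel -85 [609.3 168.9] [array([364.6, 302.1])]
bore rel 0 [619.5 253.3] [array([389.3, 328.5])]
bore rel 85 [629.6 337.7] [array([416.5, 357.8])]
c [ 448.7 -173.7] th 0.09 res [[0.5, 0.2], [0.6, -0.4], [-0.5, -0.1], [-0.6, 0.3]]
well rel -76 [ 448.8 -249.7] [array([303.2, 191.9])]
well rel 0 [ 448.7 -173.7] [array([320.5, 204.8])]
well rel 76 [448.5 -97.7] [array([338.9, 218.5])]
A roof [630.7 -35.2 105. ] [297.9 237.6]
A knob [637.6 -35.8 135. ] [294.8 229. ]
B roof [ 604.6 -176.2  105. ] [271.2 203.8]
C foot [ 623. -326.   30.] [235.7 201.9]
C top [ 621.8 -325.7  100. ] [232.9 180.9]
A foot [630.1 -35.   30. ] [299.4 260.6]
B foot [ 604.1 -175.8   30. ] [273.7 226.5]
hinge [607.5 396.4  70. ]
handle top [567.2  98.8 125. ]
```

View pics/c3.png

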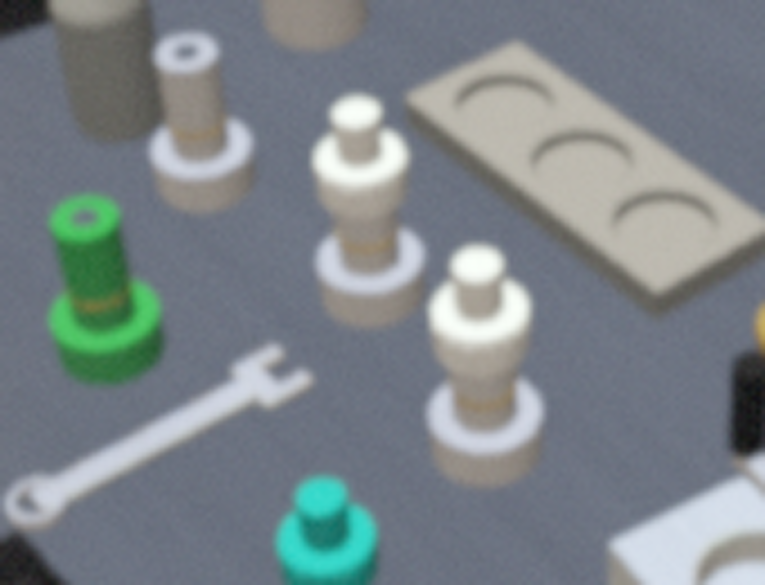

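```bash
python3 - <<'E'
from h import *
print(inc([569,99,300],-110))
E
```

```text
([-0.57, 0.0039, -0.5071], [0.0, -0.8879, -0.0])
```

Call:
arm_command --pt "-0.03 0 -0.025 0 -0.05 0" --pt "-0.08 0 -0.07 0 -0.13 0" --pt "-0.13 0 -0.115 0 -0.2 0" --pt "-0.18 0 -0.16 0 -0.28 0" --pt "-0.23 0 -0.205 0 -0.36 0" --pt "-0.28 0 -0.25 0 -0.44 0" --pt "-0.33 0 -0.295 0 -0.51 0" --pt "-0.38 0 -0.34 0 -0.59 0" --pt "-0.43 0 -0.385 0 -0.67 0" --pt "-0.48 0 -0.43 0 -0.75 0" --jaw 0.3

```text
time: 2.8
tool_pos: [489.2, -38.9, 304.3]
tcp_rot: [-89.9, 0.0, -117.7]
ft_force: [0.9, -1.3, 0.8]
finger_gap: 30.1
```

```bash
python3 - <<'E'
from h import *
s=r.sense();print(s["tool_pos"],s["tcp_rot"],s["finger_gap"],s["time"])
print(inc([569,99,240],-110))
E
```

```text
[489.241031   -38.9378659  304.33878754] [-8.99282410e+01  1.11770610e-02 -1.17747018e+02] 30.075615634682404 2.8
([-0.1592, 0.0644, 0.0063], [-0.0013, -0.1352, -0.0001])
```

Call:
arm_command --pt "-0.02 0 0 0 -0.02 0" --pt "-0.05 0.01 0 0 -0.05 0" --pt "-0.08 0.03 0.002 0 -0.08 0" --pt "-0.11 0.045 0.004 0 -0.1 0" --pt "-0.14 0.06 0.006 0 -0.13 0" --pt "-0.159 0.064 0.006 0 -0.135 0" --pt "-0.159 0.064 0.006 0 -0.135 0" --pt "-0.159 0.064 0.006 0 -0.135 0" --pt "-0.159 0.064 0.006 0 -0.135 0" --pt "-0.159 0.064 0.006 0 -0.135 0"

```text
time: 4.05
tool_pos: [568.2, 96.1, 240.4]
tcp_rot: [-90.0, 0.0, -110.2]
ft_force: [-0.6, -0.3, -0.2]
finger_gap: 29.6
```

```bash
python3 - <<'E'
from h import *
s=r.sense();print(s["tool_pos"],s["tcp_rot"],s["ft_force"],s["time"])
im,m=snap("wrist","w1")
for q in ([567.2,98.8,125],[571.7,98.9,125],[607.5,396.4,53],[609.3,168.9,45],[619.5,253.3,45]): print(proj("wrist",q,m).round(1))
E
```

```text
[568.23745603  96.13921919 240.44711053] [-8.99574061e+01  1.25772264e-02 -1.10223784e+02] [-0.6366948  -0.33221571 -0.18430642] 4.05
[317.3 269. ]
[325.3 266. ]
[ 179.3 -363. ]
[341.4 110.7]
[310.4 -35.9]
```

View pics/w1.png

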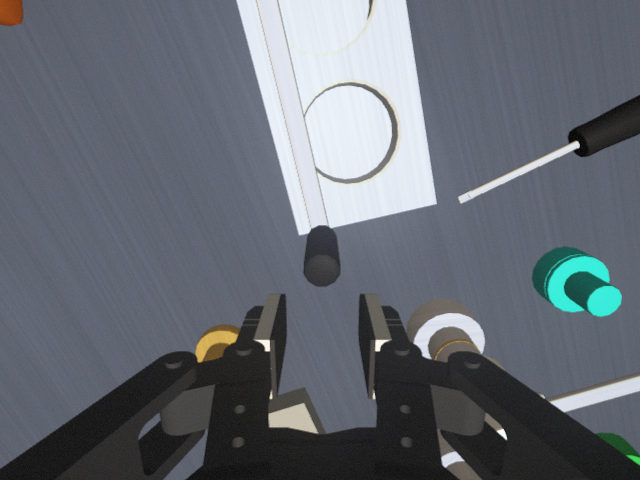

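```bash
python3 - <<'E'
from h import *
m=r.camera_model("wrist")
T=np.array(m["cam_to_world"])
for p in [(436,204),(300,235),(321,270)]: print(p,at("wrist",p,45 if p[1]<260 else 125,m).round(1))
# rim points of bore0 (outer chamfer edge on right side)
im=cv2.imread("pics/w1.png")
cv2.imwrite("pics/c4.png",cv2.resize(im[0:240,230:450],None,fx=2.5,fy=2.5,interpolation=cv2.INTER_CUBIC))
for d in r.spot_point("wrist","stand_hole0"): print(d, at("wrist",d["position"],45,m).round(1))
E
```

```text
(436, 204) [651.3  86.9  45. ]
(300, 235) [552.8  98.9  45. ]
(321, 270) [568.8  97.7 125. ]
{'position': [353.5, 133.3], 'conf': 0.55} [612.1 152.7  45. ]
```

View pics/c4.png

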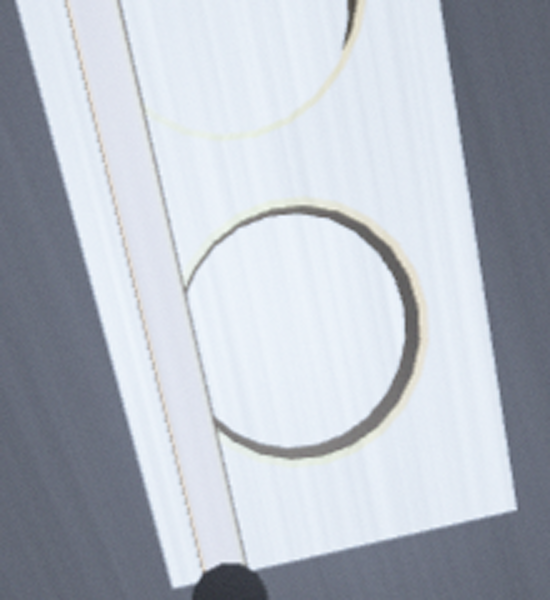

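```bash
python3 - <<'E'
from fit import *
from scipy.optimize import least_squares
m=r.camera_model("wrist")
P=np.array([at("wrist",c(p,2.5,(230,0)),45,m)[:2] for p in [(428,318),(303,198),(293,461),(240,216),(383,427)]])
q=least_squares(lambda v:np.hypot(*(P-v[:2]).T)-v[2],[610,150,34]); print(q.x.round(1),q.fun.round(1))
A=at("wrist",c((516,510),2.5,(230,0)),45,m);B=at("wrist",c((172,588),2.5,(230,0)),45,m);print(A,B,np.hypot(*(A-B)[:2]),np.degrees(np.arctan2(*(A-B)[1::-1])))
c0=q.x[:2];
for th in (-6.85,-7): 
  t=np.radians(th);R=np.array([[np.cos(t),-np.sin(t)],[np.sin(t),np.cos(t)]])
  print([(c0+R@[0,k]).round(1) for k in (0,85,170)], R.T@(c0-[619.5,253.3]))
# top view fit
im=cv2.imread("pics/top0.png")
f=lambda p:c(p,4.8,(125,195))
for name,pts in dict(L=[(187,170),(258,106),(200,133),(290,118)],M=[(361,195),(435,130),(375,155)],Rr=[(534,215),(605,152),(548,178),(655,180)]).items():
  Q=np.array([at("top",f(p),45)[:2] for p in pts]); q=least_squares(lambda v:np.hypot(*(Q-v).T)-34.,Q.mean(0)-[20,0]); print(name,q.x.round(1),q.fun.round(1))
E
```

```text
[609.9 153.5  33.9] [ 0.1 -0.   0.1 -0.  -0.2]
[651.34232029  87.24333524  45.        ] [551.74395117  99.46404812  45.        ] 100.34530857788782 -6.995222957833067
[array([609.9, 153.5]), array([620.1, 237.8]), array([630.2, 322.2])] [   2.40759481 -100.27188789]
[array([609.9, 153.5]), array([620.3, 237.8]), array([630.6, 322.2])] [   2.67009745 -100.2652412 ]
L [625.4 321.9] [-1.1  0.7  0.7 -1.2]
M [615.9 236.6] [-0.6 -0.4  0.7]
Rr [605.2 153.5] [-1.1  0.7  0.3 -1.2]
```

```bash
python3 - <<'E'
from h import *
print(inc([569,98.5,158],-110))
# arc waypoints
h=np.array([608,395.]);v0=np.array([569,98.5])-h
for a in np.arange(0,0.49,0.04): 
    c_,s_=np.cos(-a),np.sin(-a); p=h+np.array([[c_,-s_],[s_,c_]])@v0; R=Ro.from_euler('xyz',[-90,0,-110],degrees=True).as_matrix()
    d=np.array([*(p-[569,98.5]),0]); print(round(a,2),p.round(1),(R.T@d/1000).round(3))
E
```

```text
([-0.0023, 0.0822, -0.0], [-0.0004, -0.0035, -0.0001])
0.0 [569.   98.5] [0. 0. 0.]
0.04 [557.2 100.3] [ 0.002 -0.    -0.012]
0.08 [545.4 102.6] [ 0.004 -0.    -0.024]
0.12 [533.8 105.3] [ 0.006 -0.    -0.035]
0.16 [522.3 108.5] [ 0.007 -0.    -0.047]
0.2 [510.9 112.2] [ 0.007 -0.    -0.059]
0.24 [499.6 116.3] [ 0.007 -0.    -0.071]
0.28 [488.6 120.8] [ 0.007 -0.    -0.083]
0.32 [477.7 125.8] [ 0.006 -0.    -0.095]
0.36 [467.1 131.2] [ 0.004 -0.    -0.107]
0.4 [456.6 137.1] [ 0.002 -0.    -0.119]
0.44 [446.4 143.4] [-0.    -0.    -0.131]
0.48 [436.5 150. ] [-0.003 -0.    -0.142]
```

Call:
arm_command --pt "-0.002 0.015 0 0 0 0" --pt "-0.002 0.035 0 0 0 0" --pt "-0.002 0.055 0 0 0 0" --pt "-0.002 0.075 0 0 0 0" --pt "-0.002 0.082 0 0 0 0" --pt "-0.002 0.082 0 0 0 0" --pt "-0.002 0.082 0 0 0 0" --pt "-0.002 0.082 0 0 0 0" --pt "-0.002 0.082 0 0 0 0" --pt "-0.002 0.082 0 0 0 0"

```text
time: 5.4
tool_pos: [569.0, 98.7, 158.2]
tcp_rot: [-90.0, 0.0, -110.2]
ft_force: [-0.3, -0.2, -0.6]
finger_gap: 30.0
```

Call:
arm_command --pt "0.001 0 -0.006 0 0 0" --pt "0.003 0 -0.018 0 0 0" --pt "0.005 0 -0.03 0 0 0" --pt "0.006 0 -0.042 0 0 0" --pt "0.007 0 -0.054 0 0 0" --pt "0.007 0 -0.068 0 0 0" --pt "0.007 0 -0.082 0 0 0" --pt "0.006 0 -0.096 0 0 0" --pt "0.004 0 -0.11 0 0 0" --pt "0.002 0 -0.122 0 0 0"

```text
time: 6.65
tool_pos: [452.8, 139.3, 157.9]
tcp_rot: [-90.0, 0.0, -110.2]
ft_force: [0.4, -0.6, 1.0]
finger_gap: 29.7
```

Call:
arm_command --pt "-0.001 0 -0.004 0 0 0" --pt "-0.001 0 -0.006 0 0 0" --pt "-0.002 0 -0.008 0 0 0" --pt "-0.002 0 -0.01 0 0 0" --pt "-0.002 0 -0.012 0 0 0" --pt "-0.003 0 -0.013 0 0 0" --pt "-0.003 0 -0.014 0 0 0" --pt "-0.003 0 -0.015 0 0 0" --pt "-0.003 0 -0.015 0 0 0" --pt "-0.003 0 -0.015 0 0 0"

```text
time: 7.9
tool_pos: [442.1, 146.1, 158.0]
tcp_rot: [-89.8, 0.0, -110.2]
ft_force: [10.9, -3.9, -8.1]
finger_gap: 29.8
```

```bash
python3 - <<'E'
from h import *
s=r.sense();print(s["tool_pos"],s["tcp_rot"],s["ft_force"],s["time"])
im,m=snap("wrist","w2"); im,m=snap("top","t2")
a=cv2.imread("pics/w2.png");b=cv2.imread("pics/t2.png")
cv2.imwrite("pics/c5.png",np.hstack([cv2.resize(a,(400,300)),cv2.resize(b[170:350,100:340],(400,300))]))
E
```

```text
[442.07280931 146.12207955 157.95215159] [-8.97863743e+01  1.49234037e-02 -1.10195312e+02] [10.8915993  -3.86010878 -8.12753905] 7.9
```

View pics/c5.png

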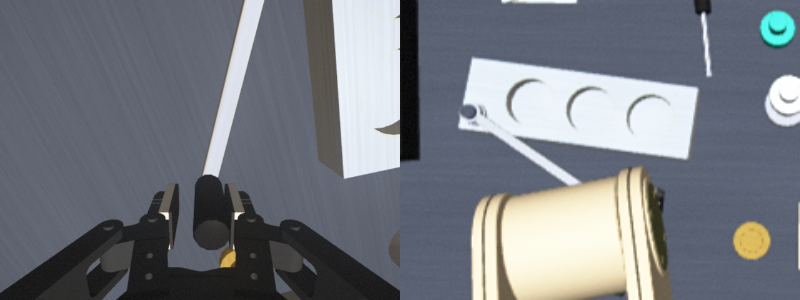

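Call:
arm_command --pt "0.001 0 0.003 0 0 0" --pt "0.002 0 0.007 0 0 0" --pt "0.002 -0.005 0.008 0 0 0" --pt "0.002 -0.03 0.008 0 0 0" --pt "0.002 -0.06 0.008 0 0 0" --pt "0.002 -0.09 0.008 0 0 0" --pt "0.002 -0.12 0.008 0 0 0" --pt "0.002 -0.12 0.008 0 0 0" --pt "0.002 -0.12 0.008 0 0 0" --pt "0.002 -0.12 0.008 0 0 0" --jaw -0.3

```text
time: 9.25
tool_pos: [446.8, 142.1, 276.6]
tcp_rot: [-90.1, -0.1, -110.2]
ft_force: [0.7, -0.3, 0.0]
finger_gap: 55.4
```

```bash
python3 - <<'E'
from h import *
s=r.sense();print(s["tool_pos"],s["tcp_rot"],s["ft_force"],s["time"])
im,m=snap("top","t3")
cv2.imwrite("pics/c6.png",cv2.resize(im[150:350,120:500,::-1],None,fx=2.1,fy=2.1))
print(inc([630,-35,240],-90))
E
```

```text
[446.84143355 142.0915533  276.55726403] [-9.01121817e+01 -6.55151675e-02 -1.10167096e+02] [ 0.70622087 -0.31967107  0.04793012] 9.25
([0.103, 0.0363, 0.233], [0.0021, -0.352, 0.0008])
```

View pics/c6.png

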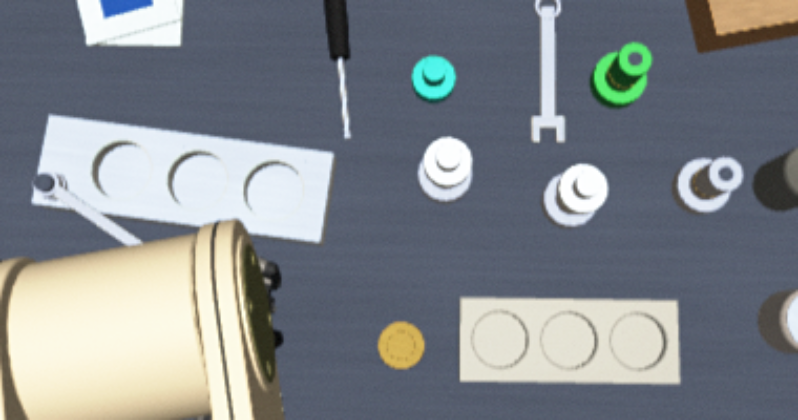

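Call:
arm_command --pt "0.01 0 0.02 0 -0.04 0" --pt "0.03 0.005 0.06 0 -0.1 0" --pt "0.05 0.015 0.11 0 -0.17 0" --pt "0.07 0.025 0.16 0 -0.24 0" --pt "0.09 0.035 0.21 0 -0.31 0" --pt "0.103 0.036 0.233 0 -0.352 0" --pt "0.103 0.036 0.233 0 -0.352 0" --pt "0.103 0.036 0.233 0 -0.352 0" --pt "0.103 0.036 0.233 0 -0.352 0" --pt "0.103 0.036 0.233 0 -0.352 0"

```text
time: 10.55
tool_pos: [630.4, -34.0, 242.3]
tcp_rot: [-90.0, 0.0, -90.0]
ft_force: [-0.2, -1.1, -0.3]
finger_gap: 55.7
```

```bash
python3 - <<'E'
from h import *
s=r.sense();print(s["tool_pos"],s["tcp_rot"],s["ft_force"],s["time"])
im,m=snap("wrist","w3")
print(proj("wrist",[630.5,-35,135],m),proj("wrist",[630.5,-35,105],m))
E
```

```text
[630.3802291  -34.00678296 242.26439806] [-8.99762464e+01  2.51862953e-03 -8.99524987e+01] [-0.19857163 -1.10942328 -0.29590868] 10.55
[321.38320274 280.28749485] [321.49299861 259.80079789]
```

View pics/w3.png

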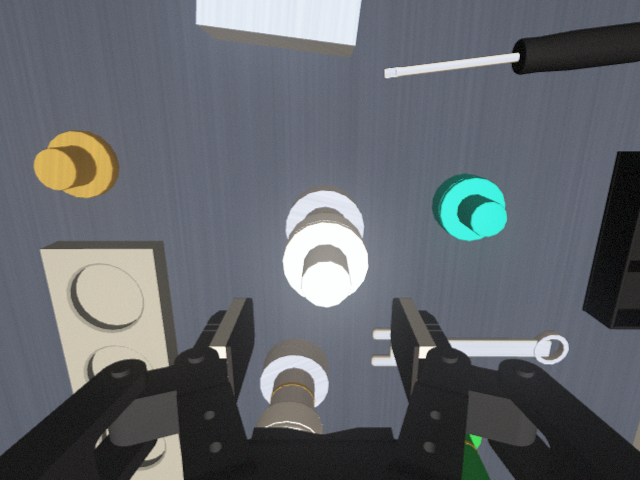

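```bash
python3 - <<'E'
from h import *
print(inc([632.5,-35.8,180],-90))
E
```

```text
([0.0016, 0.0623, 0.002], [-0.0004, 0.0007, 0.0])
```

Call:
arm_command --pt "0.001 0.005 0.001 0 0 0" --pt "0.0016 0.015 0.002 0 0 0" --pt "0.0016 0.03 0.002 0 0 0" --pt "0.0016 0.045 0.002 0 0 0" --pt "0.0016 0.058 0.002 0 0 0" --pt "0.0016 0.062 0.002 0 0 0" --pt "0.0016 0.062 0.002 0 0 0" --pt "0.0016 0.062 0.002 0 0 0" --pt "0.0016 0.062 0.002 0 0 0" --pt "0.0016 0.062 0.002 0 0 0"

```text
time: 11.85
tool_pos: [632.9, -36.4, 180.4]
tcp_rot: [-90.0, -0.0, -90.0]
ft_force: [-0.5, -0.4, -0.1]
finger_gap: 55.3
```

Call:
arm_command --pt "0 0 0 0 0 0" --pt "0 0 0 0 0 0" --pt "0 0 0 0 0 0" --pt "0 0 0 0 0 0" --pt "0 0 0 0 0 0" --pt "0 0 0 0 0 0" --pt "0 -0.003 0 0 0 0" --pt "0 -0.012 0 0 0 0" --pt "0 -0.025 0 0 0 0" --pt "0 -0.04 0 0 0 0" --jaw 1 --force 30

```text
time: 13.1
tool_pos: [632.8, -36.4, 221.2]
tcp_rot: [-90.0, -0.0, -90.0]
ft_force: [0.3, -0.1, 0.4]
finger_gap: 25.0
```

```bash
python3 - <<'E'
from h import *
s=r.sense();print(s["tool_pos"],s["tcp_rot"],s["ft_force"],s["finger_gap"],s["time"])
im,m=snap("wrist","w4")
print(inc([449,-97.5,220],-90))
E
```

```text
[632.79605595 -36.42674612 221.19824085] [-8.99718144e+01 -2.52847841e-03 -9.00004198e+01] [ 0.34772072 -0.0975031   0.35354162] 25.042896184791097 13.1
([0.0609, 0.0033, -0.1849], [-0.0041, 0.0, 0.0005])
```

View pics/w4.png

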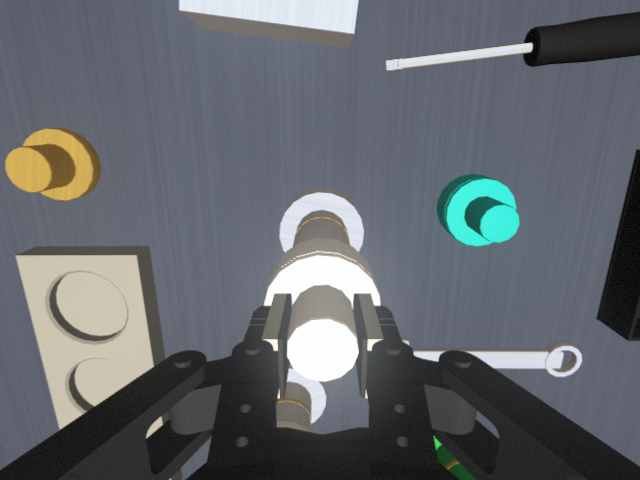

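Call:
arm_command --pt "0.005 0 -0.01 0 0 0" --pt "0.015 0 -0.04 0 0 0" --pt "0.025 0 -0.075 0 0 0" --pt "0.037 0 -0.11 0 0 0" --pt "0.048 0 -0.145 0 0 0" --pt "0.057 0 -0.172 0 0 0" --pt "0.061 0.003 -0.184 0 0 0" --pt "0.061 0.003 -0.184 0 0 0" --pt "0.061 0.003 -0.184 0 0 0" --pt "0.061 0.003 -0.184 0 0 0"

```text
time: 14.4
tool_pos: [449.3, -97.2, 216.9]
tcp_rot: [-90.0, 0.0, -90.0]
ft_force: [0.6, -0.9, -0.4]
finger_gap: 25.0
```

```bash
python3 - <<'E'
from h import *
s=r.sense();print(s["tool_pos"],s["tcp_rot"],s["ft_force"],s["finger_gap"],s["time"])
im,m=snap("wrist","w5")
for k in (-97.7,-173.7,-249.7): print(proj("wrist",[449,k,22],m))
E
```

```text
[449.27892807 -97.20858616 216.91883786] [-8.99936468e+01  4.95316206e-03 -8.99669799e+01] [ 0.59051063 -0.87920709 -0.44382163] 25.02309740623089 14.4
[321.15674126 231.70483392]
[321.23080828 325.35616828]
[321.29450217 405.89157457]
```

View pics/w5.png

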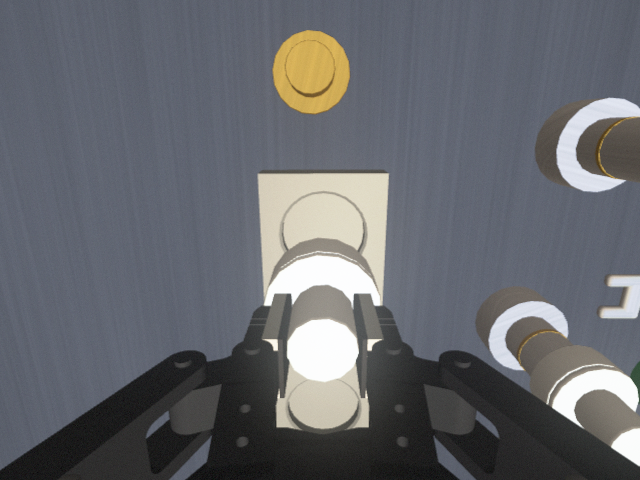

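```bash
python3 - <<'E'
from h import *
print(inc([451,-97.7,113.5],-90))
E
```

```text
([0.0005, 0.1034, 0.0018], [0.0, 0.0006, -0.0001])
```

Call:
arm_command --pt "0.0005 0.01 0.001 0 0 0" --pt "0.0005 0.03 0.0018 0 0 0" --pt "0.0005 0.05 0.0018 0 0 0" --pt "0.0005 0.07 0.0018 0 0 0" --pt "0.0005 0.083 0.0018 0 0 0" --pt "0.0005 0.092 0.0018 0 0 0" --pt "0.0005 0.098 0.0018 0 0 0" --pt "0.0005 0.103 0.0018 0 0 0" --pt "0.0005 0.103 0.0018 0 0 0" --pt "0.0005 0.103 0.0018 0 0 0"

```text
time: 15.7
tool_pos: [450.7, -98.0, 114.3]
tcp_rot: [-90.0, -0.0, -90.0]
ft_force: [0.4, 0.6, 0.5]
finger_gap: 25.2
```

Call:
arm_command --pt "0 0 0 0 0 0" --pt "0 0 0 0 0 0" --pt "0 0 0 0 0 0" --pt "0 0 0 0 0 0" --pt "0 -0.01 0 0 0 0" --pt "0 -0.03 0 0 0 0" --pt "0 -0.06 0 0 0 0" --pt "0 -0.09 0 0 0 0" --pt "0 -0.12 0 0 0 0" --pt "0 -0.12 0 0 0 0" --jaw -0.3

```text
time: 16.95
tool_pos: [452.1, -98.5, 237.6]
tcp_rot: [-89.7, -0.1, -90.0]
ft_force: [0.3, -0.5, -1.2]
finger_gap: 55.4
```

```bash
python3 - <<'E'
from h import *
s=r.sense();print(s["tool_pos"],s["tcp_rot"],s["ft_force"],s["finger_gap"],s["time"])
im,m=snap("wrist","w6")
im,m=snap("top","t6")
cv2.imwrite("pics/c7.png",np.hstack([cv2.resize(cv2.imread("pics/w6.png"),(400,300)),cv2.resize(im[200:350,300:500,::-1],(400,300))]))
print(inc([606.5,-176,240],-90))
E
```

```text
[452.07933257 -98.45986717 237.59397563] [-89.66474609  -0.11457602 -89.99886381] [ 0.2783329  -0.51081939 -1.2244776 ] 55.39646805098642 16.95
([0.078, -0.0056, 0.1559], [-0.0009, 0.0, 0.0003])
```

View pics/c7.png

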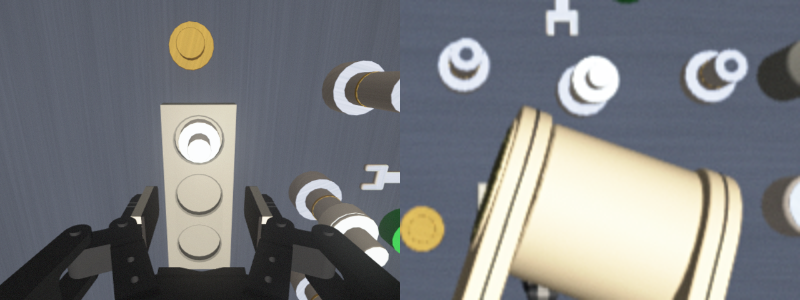

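Call:
arm_command --pt "0.005 0 0.01 0 0 0" --pt "0.02 -0.002 0.04 0 0 0" --pt "0.035 -0.005 0.07 0 0 0" --pt "0.05 -0.005 0.1 0 0 0" --pt "0.065 -0.005 0.13 0 0 0" --pt "0.078 -0.005 0.156 0 0 0" --pt "0.078 -0.005 0.156 0 0 0" --pt "0.078 -0.005 0.156 0 0 0" --pt "0.078 -0.005 0.156 0 0 0" --pt "0.078 -0.005 0.156 0 0 0"

```text
time: 18.3
tool_pos: [606.1, -175.6, 239.1]
tcp_rot: [-90.0, -0.0, -90.0]
ft_force: [-0.8, 0.2, -0.8]
finger_gap: 55.5
```

```bash
python3 - <<'E'
from h import *
s=r.sense();print(s["tool_pos"],s["tcp_rot"],s["ft_force"],s["time"])
im,m=snap("wrist","w7")
print(proj("wrist",[606.5,-176,135],m),proj("wrist",[606.5,-176,105],m))
print(inc([606.5,-176,180],-90))
cv2.imwrite("pics/c8.png",im[150:400,180:480,::-1])
E
```

```text
[ 606.10477794 -175.64250008  239.12300377] [-8.99896099e+01 -3.70828087e-03 -8.99860211e+01] [-0.82038694  0.2050272  -0.76703536] 18.3
[321.96937021 281.63825993] [322.01578152 260.67215618]
([0.0003, 0.0592, 0.0003], [-0.0003, 0.0002, 0.0001])
```

View pics/c8.png

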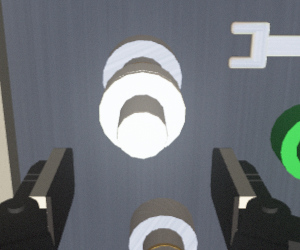

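Call:
arm_command --pt "0 0.005 0 0 0 0" --pt "0 0.015 0 0 0 0" --pt "0 0.03 0 0 0 0" --pt "0 0.045 0 0 0 0" --pt "0 0.055 0 0 0 0" --pt "0 0.059 0 0 0 0" --pt "0 0.059 0 0 0 0" --pt "0 0.059 0 0 0 0" --pt "0 0.059 0 0 0 0" --pt "0 0.059 0 0 0 0"

```text
time: 19.6
tool_pos: [606.7, -176.0, 180.4]
tcp_rot: [-90.0, -0.0, -90.0]
ft_force: [-0.1, -0.2, 0.1]
finger_gap: 55.5
```

Call:
arm_command --pt "0 0 0 0 0 0" --pt "0 0 0 0 0 0" --pt "0 0 0 0 0 0" --pt "0 0 0 0 0 0" --pt "0 0 0 0 0 0" --pt "0 0 0 0 0 0" --pt "0 -0.003 0 0 0 0" --pt "0 -0.012 0 0 0 0" --pt "0 -0.025 0 0 0 0" --pt "0 -0.04 0 0 0 0" --jaw 1 --force 30

```text
time: 20.85
tool_pos: [606.6, -176.0, 221.2]
tcp_rot: [-90.0, -0.0, -90.0]
ft_force: [-0.8, -0.6, -0.7]
finger_gap: 24.9
```

```bash
python3 - <<'E'
from h import *
s=r.sense();print(s["tool_pos"],s["tcp_rot"],s["ft_force"],s["finger_gap"],s["time"])
print(inc([451,-173.7,220],-90))
E
```

```text
[ 606.58020804 -175.95407784  221.17436206] [-8.99762587e+01 -8.42366828e-03 -9.00005403e+01] [-0.82361768 -0.59254997 -0.73478663] 24.914268245684863 20.85
([-0.0023, 0.0011, -0.1556], [-0.0004, -0.0, 0.0001])
```

Call:
arm_command --pt "0 0 -0.01 0 0 0" --pt "0 0 -0.04 0 0 0" --pt "-0.001 0 -0.075 0 0 0" --pt "-0.002 0 -0.11 0 0 0" --pt "-0.002 0 -0.14 0 0 0" --pt "-0.0023 0 -0.1555 0 0 0" --pt "-0.0023 0.02 -0.1555 0 0 0" --pt "-0.0023 0.04 -0.1555 0 0 0" --pt "-0.0023 0.05 -0.1555 0 0 0" --pt "-0.0023 0.05 -0.1555 0 0 0"

```text
time: 22.1
tool_pos: [450.2, -173.3, 169.1]
tcp_rot: [-90.1, 0.0, -90.0]
ft_force: [0.0, -0.0, 0.2]
finger_gap: 25.0
```

```bash
python3 - <<'E'
from h import *
s=r.sense();print(s["tool_pos"],s["tcp_rot"],s["ft_force"],s["finger_gap"],s["time"])
im,m=snap("wrist","w9")
print(inc([451,-173.7,113.5],-90))
E
```

```text
[ 450.22465397 -173.33536409  169.12850483] [-9.00921829e+01  4.53831998e-02 -9.00023084e+01] [ 0.03093926 -0.027284    0.16784369] 25.03158987349057 22.1
([0.0002, 0.0564, 0.0003], [0.0004, 0.0, -0.0002])
```

View pics/w9.png

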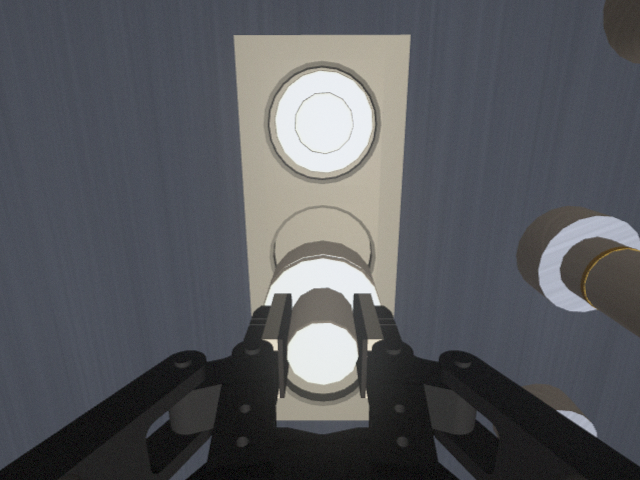

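Call:
arm_command --pt "0 0.008 0.0005 0 0 0" --pt "0 0.02 0.0005 0 0 0" --pt "0 0.032 0.0005 0 0 0" --pt "0 0.042 0.0005 0 0 0" --pt "0 0.05 0.0005 0 0 0" --pt "0 0.0555 0.0005 0 0 0" --pt "0 0.0565 0.0005 0 0 0" --pt "0 0.0565 0.0005 0 0 0" --pt "0 0.0565 0.0005 0 0 0" --pt "0 0.0565 0.0005 0 0 0"

```text
time: 23.4
tool_pos: [451.6, -173.7, 113.7]
tcp_rot: [-90.0, -0.0, -90.0]
ft_force: [0.3, -0.3, -0.4]
finger_gap: 25.4
```

Call:
arm_command --pt "0 0 0 0 0 0" --pt "0 0 0 0 0 0" --pt "0 0 0 0 0 0" --pt "0 0 0 0 0 0" --pt "0 -0.01 0 0 0 0" --pt "0 -0.03 0 0 0 0" --pt "0 -0.06 0 0 0 0" --pt "0 -0.09 0 0 0 0" --pt "0 -0.12 0 0 0 0" --pt "0 -0.12 0 0 0 0" --jaw -0.3

```text
time: 24.65
tool_pos: [453.0, -174.4, 237.2]
tcp_rot: [-89.7, -0.2, -90.0]
ft_force: [-0.5, 0.0, 0.4]
finger_gap: 55.4
```

```bash
python3 - <<'E'
from h import *
s=r.sense();print(s["tool_pos"],s["tcp_rot"],s["ft_force"],s["finger_gap"],s["time"])
im,m=snap("wrist","w10")
im,m=snap("top","t10")
cv2.imwrite("pics/c9.png",np.hstack([cv2.resize(cv2.imread("pics/w10.png"),(400,300)),cv2.resize(im[200:350,300:500,::-1],(400,300))]))
print(inc([606.5,-176,225],-90))
E
```

```text
[ 453.03999427 -174.40144637  237.21276747] [-89.6756902   -0.16268593 -90.00008054] [-0.47216554  0.00288617  0.39035361] 55.35404676043624 24.65
([0.0023, 0.0089, 0.1549], [-0.0008, 0.0, 0.0004])
```

View pics/c9.png

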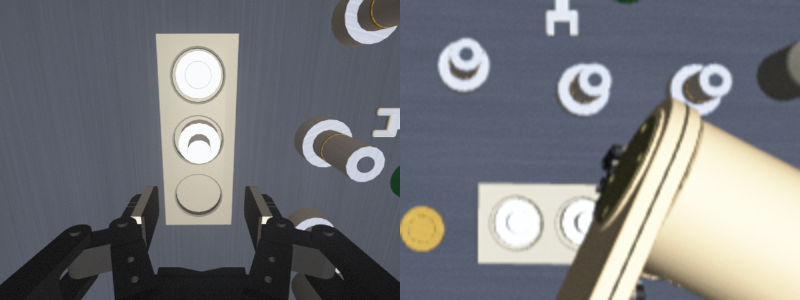

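Call:
arm_command --pt "0 0.002 0.01 0 0 0" --pt "0.001 0.006 0.045 0 0 0" --pt "0.002 0.009 0.085 0 0 0" --pt "0.002 0.009 0.12 0 0 0" --pt "0.002 0.009 0.145 0 0 0" --pt "0.0023 0.009 0.155 0 0 0" --pt "0.0023 0.009 0.155 0 0 0" --pt "0.0023 0.02 0.155 0 0 0" --pt "0.0023 0.04 0.155 0 0 0" --pt "0.0023 0.055 0.155 0 0 0"

```text
time: 26.0
tool_pos: [605.2, -175.7, 176.0]
tcp_rot: [-90.1, 0.0, -90.0]
ft_force: [0.1, 0.7, -0.4]
finger_gap: 55.7
```

```bash
python3 - <<'E'
from h import *
s=r.sense();print(s["tool_pos"],s["tcp_rot"],s["ft_force"],s["time"])
im,m=snap("wrist","w11")
cv2.imwrite("pics/c10.png",im[150:480,120:520,::-1])
print(proj("wrist",[606.5,-176,100],m)-[120,150],proj("wrist",[606.5,-176,30],m)-[120,150])
print(inc([606.5,-176,130],-90))
E
```

```text
[ 605.24329998 -175.72465868  176.04040431] [-9.01203445e+01  4.41950901e-02 -9.00198451e+01] [ 0.07906491  0.72116729 -0.39099839] 26.0
[204.30872996 157.87098238] [203.99267514 103.83652998]
([0.0007, 0.0437, 0.0023], [0.0049, -0.0003, -0.0019])
```

View pics/c10.png

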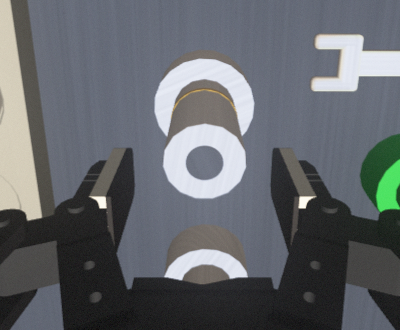

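Call:
arm_command --pt "0 0.005 0.001 0 0 0" --pt "0 0.015 0.001 0 0 0" --pt "0 0.028 0.001 0 0 0" --pt "0 0.038 0.001 0 0 0" --pt "0 0.044 0.001 0 0 0" --pt "0 0.045 0.001 0 0 0" --pt "0 0.045 0.001 0 0 0" --pt "0 0.045 0.001 0 0 0" --pt "0 0.045 0.001 0 0 0" --pt "0 0.045 0.001 0 0 0"

```text
time: 27.3
tool_pos: [607.5, -175.9, 133.6]
tcp_rot: [-90.0, -0.0, -90.0]
ft_force: [-0.0, 0.5, 0.7]
finger_gap: 55.3
```

Call:
arm_command --pt "0 0 0 0 0 0" --pt "0 0 0 0 0 0" --pt "0 0 0 0 0 0" --pt "0 0 0 0 0 0" --pt "0 0 0 0 0 0" --pt "0 0 0 0 0 0" --pt "0 -0.01 0 0 0 0" --pt "0 -0.03 0 0 0 0" --pt "0 -0.06 0 0 0 0" --pt "0 -0.09 0 0 0 0" --jaw 1 --force 80

```text
time: 28.55
tool_pos: [607.5, -175.9, 225.2]
tcp_rot: [-90.0, -0.0, -90.0]
ft_force: [-0.1, 0.4, -6.1]
finger_gap: 34.2
```

```bash
python3 - <<'E'
from h import *
s=r.sense();print(s["tool_pos"],s["tcp_rot"],s["ft_force"],s["finger_gap"],s["time"])
im,m=snap("wrist","w12")
print(inc([630.4,322.2,262],-97))
E
```

```text
[ 607.52786569 -175.86995501  225.19934014] [-8.99720267e+01 -6.21250650e-03 -8.99957760e+01] [-0.11068869  0.41371978 -6.10687879] 34.15371770946299 28.55
([-0.4987, -0.0323, 0.0212], [-0.0073, 0.1222, 0.0021])
```

View pics/w12.png

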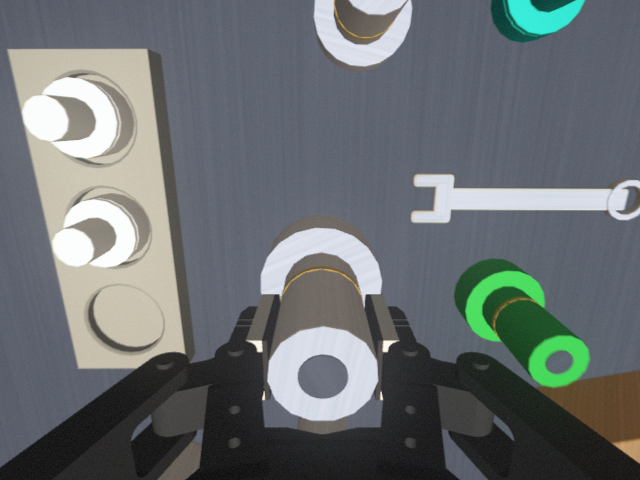

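Call:
arm_command --pt "0 -0.015 0 0 0 0" --pt "-0.02 -0.032 0.001 0 0.005 0" --pt "-0.06 -0.032 0.003 0 0.015 0" --pt "-0.11 -0.032 0.005 0 0.027 0" --pt "-0.16 -0.032 0.007 0 0.04 0" --pt "-0.21 -0.032 0.009 0 0.05 0" --pt "-0.26 -0.032 0.011 0 0.064 0" --pt "-0.31 -0.032 0.013 0 0.076 0" --pt "-0.36 -0.032 0.015 0 0.09 0" --pt "-0.41 -0.032 0.0175 0 0.1 0"

```text
time: 29.85
tool_pos: [623.9, 236.6, 254.9]
tcp_rot: [-90.1, -0.0, -95.7]
ft_force: [1.0, -0.1, -5.4]
finger_gap: 34.5
```

Call:
arm_command --pt "-0.04 0 0.001 0 0.01 0" --pt "-0.07 0 0.001 0 0.02 0" --pt "-0.085 0 0.001 0 0.022 0" --pt "-0.087 0 0.001 0 0.022 0" --pt "-0.087 0 0.001 0 0.022 0" --pt "-0.087 0 0.001 0 0.022 0" --pt "-0.087 0 0.001 0 0.022 0" --pt "-0.087 0 0.001 0 0.022 0" --pt "-0.087 0 0.001 0 0.022 0" --pt "-0.087 0 0.001 0 0.022 0"

```text
time: 31.1
tool_pos: [634.7, 320.5, 255.4]
tcp_rot: [-90.0, 0.0, -97.0]
ft_force: [0.7, -0.5, -6.2]
finger_gap: 34.8
```

```bash
python3 - <<'E'
from h import *
s=r.sense();print(s["tool_pos"],s["tcp_rot"],s["ft_force"],s["finger_gap"],s["time"])
im,m=snap("wrist","w13"); snap("scene","s13"); snap("top","t13")
print(inc([630.4,322.2,210],-97))
for b in ([630.4,322.2],[620.2,237.8],[609.9,153.5]):print(proj("wrist",[*b,45],m))
E
```

```text
[634.65613884 320.48819794 255.41886494] [-9.00002906e+01  8.11568463e-04 -9.69943081e+01] [ 0.72167362 -0.51014467 -6.2067092 ] 34.83095024053137 31.1
([-0.0011, 0.0454, -0.0044], [-0.0, 0.0003, -0.0])
[315.74727094 224.09074212]
[316.49416542 323.82083634]
[317.00522214 408.73959332]
```

View pics/w13.png

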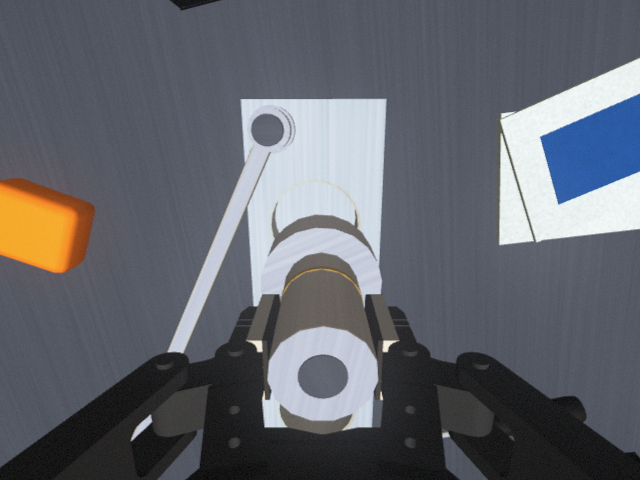

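```bash
python3 - <<'E'
from h import *
from scipy.optimize import least_squares
m=r.camera_model("wrist")
im=cv2.imread("pics/w13.png");cv2.imwrite("pics/c11.png",cv2.resize(im[90:270,230:400],None,fx=3.3,fy=3.3,interpolation=cv2.INTER_CUBIC))
E
```

```text
(no output)
```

View pics/c11.png

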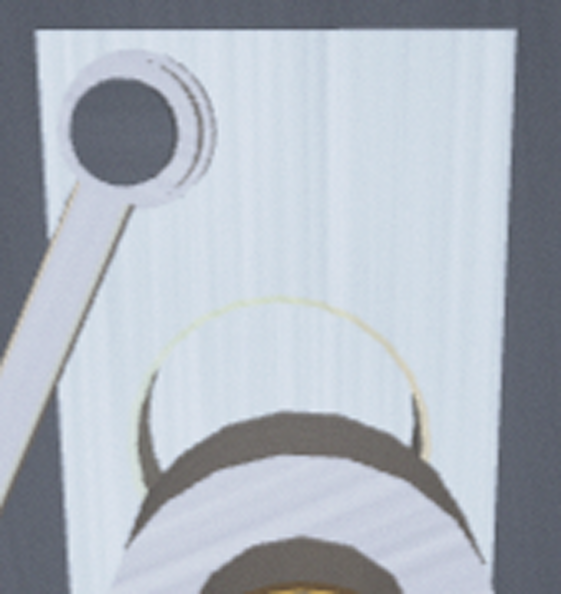

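```bash
python3 - <<'E'
from fit import *
from scipy.optimize import least_squares
m=r.camera_model("wrist")
P=np.array([at("wrist",c(p,3.3,(230,90)),45,m)[:2] for p in [(137,440),(150,372),(205,318),(282,297),(350,317),(410,375),(431,445)]])
q=least_squares(lambda v:np.hypot(*(P-v[:2]).T)-v[2],[630,322,34]); print(q.x.round(1),q.fun.round(1))
q=least_squares(lambda v:np.hypot(*(P-v[:2]).T)-34,[630,322]); print(q.x.round(1),q.fun.round(1))
print([at("wrist",c(p,3.3,(230,90)),45,m)[:2] for p in [(35,29),(517,29)]])
E
```

```text
[629.8 321.9  33.8] [-0.5  0.5  0.1  0.3 -0.4 -0.4  0.5]
[629.8 321.7] [-0.7  0.4  0.1  0.3 -0.4 -0.5  0.3]
[array([590.05691451, 417.47989618]), array([690.0691079 , 405.16380193])]
```

```bash
python3 - <<'E'
from h import *
m=r.camera_model("wrist");s=r.sense();p=s["tool_pos"]
print(at("wrist",(323,376),p[2]-33.6,m)-p)
print(inc([629.9,322,205],-97))
E
```

```text
[  0.47946057  -2.78594929 -33.6       ]
([-0.0008, 0.0504, -0.0049], [-0.0, 0.0003, -0.0])
```

Call:
arm_command --pt "-0.001 0.005 -0.003 0 0 0" --pt "-0.0025 0.015 -0.005 0 0 0" --pt "-0.0025 0.03 -0.005 0 0 0" --pt "-0.0025 0.045 -0.005 0 0 0" --pt "-0.0025 0.055 -0.005 0 0 0" --pt "-0.0025 0.06 -0.005 0 0 0" --pt "-0.0025 0.06 -0.005 0 0 0" --pt "-0.0025 0.06 -0.005 0 0 0" --pt "-0.0025 0.06 -0.005 0 0 0" --pt "-0.0025 0.06 -0.005 0 0 0"

```text
time: 32.5
tool_pos: [630.2, 323.7, 195.9]
tcp_rot: [-90.0, 0.0, -97.0]
ft_force: [-0.3, -0.1, -5.5]
finger_gap: 34.4
```

```bash
python3 - <<'E'
from h import *
s=r.sense();print(s["tool_pos"],s["tcp_rot"],s["ft_force"],s["finger_gap"],s["time"])
im,m=snap("wrist","w14"); im,m=snap("scene","s14")
cv2.imwrite("pics/c12.png",np.hstack([cv2.resize(cv2.imread("pics/w14.png"),(400,300)),cv2.resize(im[230:410,310:550,::-1],(400,300))]))
E
```

```text
[630.16906493 323.72462108 195.92091165] [-8.99629475e+01  2.19915384e-02 -9.69887904e+01] [-0.32956399 -0.07124064 -5.53960534] 34.44747855318115 32.5
```

View pics/c12.png

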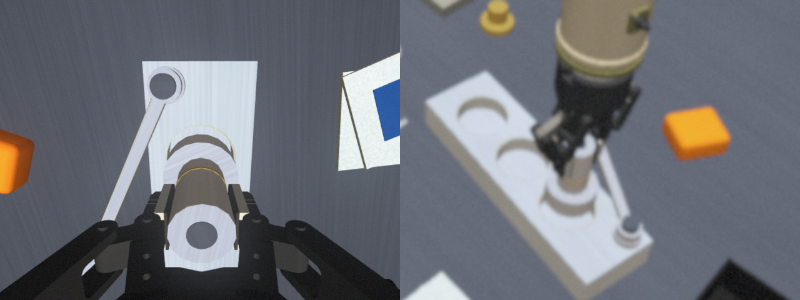

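Call:
arm_command --pt "0 0.004 0 0 0 0" --pt "0 0.01 0 0 0 0" --pt "0 0.015 0 0 0 0" --pt "0 0.02 0 0 0 0" --pt "0 0.025 0 0 0 0" --pt "0 0.03 0 0 0 0" --pt "0 0.035 0 0 0 0" --pt "0 0.039 0 0 0 0" --pt "0 0.042 0 0 0 0" --pt "0 0.042 0 0 0 0"

```text
time: 33.85
tool_pos: [629.9, 323.6, 153.2]
tcp_rot: [-90.0, -0.0, -97.0]
ft_force: [-0.4, 0.3, -6.1]
finger_gap: 34.3
```

Call:
arm_command --pt "0 0 0 0 0 0" --pt "0 0 0 0 0 0" --pt "0 0 0 0 0 0" --pt "0 0 0 0 0 0" --pt "0 -0.01 0 0 0 0" --pt "0 -0.03 0 0 0 0" --pt "0 -0.05 0 0 0 0" --pt "0 -0.07 0 0 0 0" --pt "0 -0.085 0 0 0 0" --pt "0 -0.085 0 0 0 0" --jaw -0.3

```text
time: 35.1
tool_pos: [630.8, 324.0, 241.0]
tcp_rot: [-89.8, 0.1, -97.0]
ft_force: [0.1, -0.4, 0.5]
finger_gap: 55.5
```

```bash
python3 - <<'E'
from h import *
s=r.sense();print(s["tool_pos"],s["tcp_rot"],s["ft_force"],s["finger_gap"],s["time"])
im,m=snap("wrist","w15"); im,m=snap("top","t15")
cv2.imwrite("pics/c13.png",np.hstack([cv2.resize(cv2.imread("pics/w15.png"),(400,300)),cv2.resize(im[190:340,300:500,::-1],(400,300))]))
print(inc([632.5,-36,240],-90))
E
```

```text
[630.8335298  324.00579424 240.96086428] [-89.81628522   0.10594967 -96.98791382] [ 0.11170357 -0.42411006  0.45653201] 55.49125728898119 35.1
([0.3566, -0.002, 0.0464], [0.0005, -0.1221, 0.0002])
```

View pics/c13.png

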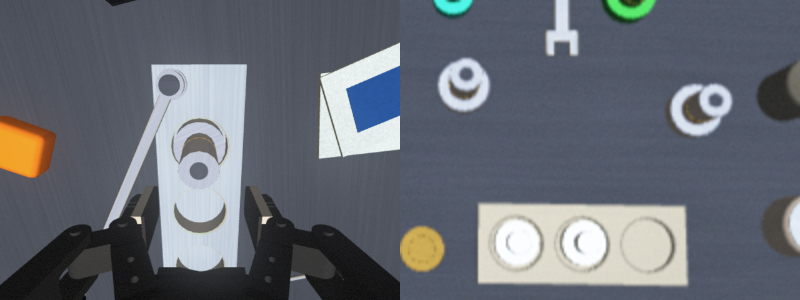

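Call:
arm_command --pt "0.015 -0.001 0.002 0 -0.005 0" --pt "0.05 -0.002 0.006 0 -0.017 0" --pt "0.1 -0.002 0.013 0 -0.034 0" --pt "0.15 -0.002 0.02 0 -0.051 0" --pt "0.2 -0.002 0.026 0 -0.068 0" --pt "0.25 -0.002 0.033 0 -0.086 0" --pt "0.3 -0.002 0.04 0 -0.103 0" --pt "0.34 -0.002 0.044 0 -0.117 0" --pt "0.357 -0.002 0.0464 0 -0.122 0" --pt "0.357 -0.002 0.0464 0 -0.122 0"

```text
time: 36.45
tool_pos: [632.1, -37.5, 239.8]
tcp_rot: [-90.1, 0.0, -90.1]
ft_force: [0.1, 0.0, -0.8]
finger_gap: 55.5
```

Call:
arm_command --pt "0 0 0 0 0 0" --pt "0 0.02 0 0 0 0" --pt "0 0.04 0 0 0 0" --pt "0 0.06 0 0 0 0" --pt "0 0.06 0 0 0 0" --pt "0 0.06 0 0 0 0" --pt "0 0.06 0 0 0 0" --pt "0 0.06 0 0 0 0" --pt "0 0.06 0 0 0 0" --pt "0 0.06 0 0 0 0"

```text
time: 37.7
tool_pos: [632.7, -36.4, 180.6]
tcp_rot: [-90.0, -0.0, -90.0]
ft_force: [-1.0, -0.5, -0.1]
finger_gap: 55.6
```

```bash
python3 - <<'E'
from h import *
s=r.sense();print(s["tool_pos"],s["tcp_rot"],s["ft_force"],s["time"])
im,m=snap("wrist","w16")
cv2.imwrite("pics/c14.png",cv2.resize(im[180:400,170:470,::-1],None,fx=2.5,fy=2.5))
print((proj("wrist",[633,-36,100],m)-[170,180])*2.5,(proj("wrist",[633,-36,30],m)-[170,180])*2.5)
print(inc([632.5,-36,133],-90))
E
```

```text
[632.66027404 -36.39615278 180.60588984] [-8.99803821e+01 -1.54459039e-03 -9.00028245e+01] [-0.97164731 -0.48079358 -0.11785366] 37.7
[379.45198978 303.8099794 ] [379.80504915 175.42374583]
([-0.0004, 0.0475, -0.0001], [-0.0002, -0.0, 0.0])
```

View pics/c14.png

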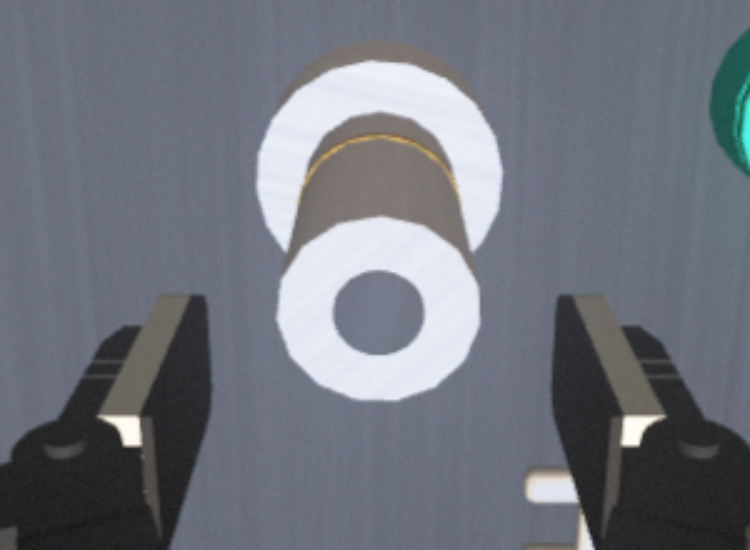

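Call:
arm_command --pt "0.0005 0.008 0 0 0 0" --pt "0.0005 0.02 0 0 0 0" --pt "0.0005 0.033 0 0 0 0" --pt "0.0005 0.043 0 0 0 0" --pt "0.0005 0.0475 0 0 0 0" --pt "0.0005 0.0475 0 0 0 0" --pt "0.0005 0.0475 0 0 0 0" --pt "0.0005 0.0475 0 0 0 0" --pt "0.0005 0.0475 0 0 0 0" --pt "0.0005 0.0475 0 0 0 0"

```text
time: 39.0
tool_pos: [632.7, -36.9, 133.0]
tcp_rot: [-90.0, -0.0, -90.0]
ft_force: [0.7, -0.4, -0.6]
finger_gap: 55.0
```

Call:
arm_command --pt "0 0 0 0 0 0" --pt "0 0 0 0 0 0" --pt "0 0 0 0 0 0" --pt "0 0 0 0 0 0" --pt "0 0 0 0 0 0" --pt "0 0 0 0 0 0" --pt "0 -0.01 0 0 0 0" --pt "0 -0.03 0 0 0 0" --pt "0 -0.06 0 0 0 0" --pt "0 -0.09 0 0 0 0" --jaw 1 --force 80

```text
time: 40.25
tool_pos: [632.6, -36.8, 224.6]
tcp_rot: [-90.0, 0.0, -90.0]
ft_force: [0.7, 0.1, -4.8]
finger_gap: 34.8
```

```bash
python3 - <<'E'
from h import *
s=r.sense();print(s["tool_pos"],s["tcp_rot"],s["ft_force"],s["finger_gap"],s["time"])
print(inc([620.0,239,225],-97))
E
```

```text
[632.56203841 -36.79040487 224.62532193] [-8.99835424e+01  2.02898043e-03 -8.99974242e+01] [ 0.67077808  0.09486972 -4.76594925] 34.75014384830812 40.25
([-0.2758, -0.0004, -0.0125], [-0.0003, 0.1222, -0.0001])
```

Call:
arm_command --pt "-0.01 0 0 0 0.004 0" --pt "-0.04 0 -0.002 0 0.018 0" --pt "-0.08 0 -0.004 0 0.036 0" --pt "-0.12 0 -0.006 0 0.054 0" --pt "-0.16 0 -0.008 0 0.072 0" --pt "-0.2 0 -0.01 0 0.09 0" --pt "-0.24 0 -0.011 0 0.107 0" --pt "-0.265 0 -0.012 0 0.118 0" --pt "-0.276 0 -0.0125 0 0.122 0" --pt "-0.276 0 -0.0125 0 0.122 0"

```text
time: 41.5
tool_pos: [619.5, 239.6, 221.8]
tcp_rot: [-90.1, -0.0, -96.9]
ft_force: [0.5, -0.9, -5.5]
finger_gap: 34.3
```

Call:
arm_command --pt "0 0 0 0 0 0" --pt "0 0.005 0 0 0 0" --pt "0 0.015 0 0 0 0" --pt "0 0.025 0 0 0 0" --pt "0 0.03 0 0 0 0" --pt "0 0.03 0 0 0 0" --pt "0 0.03 0 0 0 0" --pt "0 0.03 0 0 0 0" --pt "0 0.03 0 0 0 0" --pt "0 0.03 0 0 0 0"

```text
time: 42.75
tool_pos: [620.2, 239.2, 193.1]
tcp_rot: [-90.0, 0.0, -97.0]
ft_force: [-0.1, 0.2, -5.3]
finger_gap: 34.4
```

```bash
python3 - <<'E'
from h import *
s=r.sense();print(s["tool_pos"],s["tcp_rot"],s["ft_force"],s["finger_gap"],s["time"])
im,m=snap("wrist","w17")
print(proj("wrist",[620,237.8,45],m))
print(inc([620,239,153.5],-97))
E
```

```text
[620.15970366 239.17592583 193.08071489] [-8.99857848e+01  5.33714006e-03 -9.69868842e+01] [-0.10790799  0.16076081 -5.34010072] 34.4031349173268 42.75
[321.30607535 254.40323872]
([0.0002, 0.0395, -0.0001], [-0.0001, 0.0002, -0.0001])
```

View pics/w17.png

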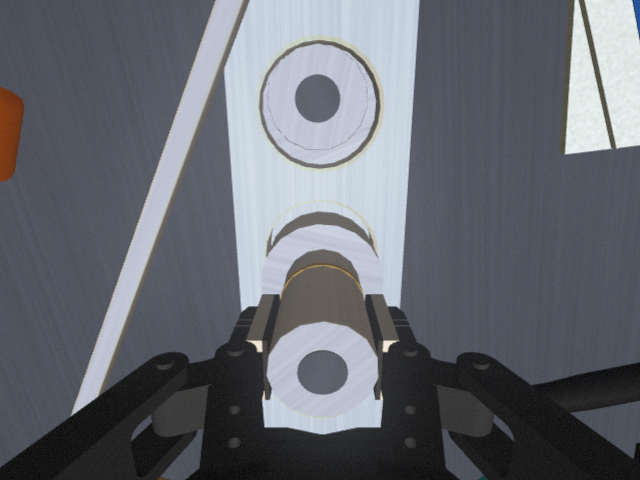

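Call:
arm_command --pt "0 0.004 0 0 0 0" --pt "0 0.01 0 0 0 0" --pt "0 0.015 0 0 0 0" --pt "0 0.02 0 0 0 0" --pt "0 0.025 0 0 0 0" --pt "0 0.03 0 0 0 0" --pt "0 0.035 0 0 0 0" --pt "0 0.038 0 0 0 0" --pt "0 0.0395 0 0 0 0" --pt "0 0.0395 0 0 0 0"

```text
time: 44.05
tool_pos: [620.1, 239.2, 153.4]
tcp_rot: [-90.0, 0.0, -97.0]
ft_force: [1.0, 0.3, -5.4]
finger_gap: 34.5
```

Call:
arm_command --pt "0 0 0 0 0 0" --pt "0 0 0 0 0 0" --pt "0 0 0 0 0 0" --pt "0 0 0 0 0 0" --pt "0 -0.01 0 0 0 0" --pt "0 -0.03 0 0 0 0" --pt "0 -0.05 0 0 0 0" --pt "0 -0.07 0 0 0 0" --pt "0 -0.085 0 0 0 0" --pt "0 -0.085 0 0 0 0" --jaw -0.3

```text
time: 45.3
tool_pos: [621.0, 239.4, 240.7]
tcp_rot: [-89.8, 0.1, -97.0]
ft_force: [-0.4, 0.3, 0.4]
finger_gap: 55.6
```

```bash
python3 - <<'E'
from h import *
s=r.sense();print(s["tool_pos"],s["tcp_rot"],s["ft_force"],s["finger_gap"],s["time"])
im,m=snap("wrist","w18"); im,m=snap("top","t18")
cv2.imwrite("pics/c15.png",np.hstack([cv2.resize(cv2.imread("pics/w18.png"),(400,300)),cv2.resize(im[190:340,300:500,::-1],(400,300))]))
cv2.imwrite("pics/c16.png",cv2.resize(im[210:270,410:510,::-1],None,fx=7,fy=7,interpolation=cv2.INTER_CUBIC))
E
```

```text
[620.95998513 239.42770848 240.73818181] [-8.98174633e+01  8.25065503e-02 -9.69914098e+01] [-0.36136275  0.33570191  0.39773813] 55.634321952570666 45.3
```

View pics/c15.png

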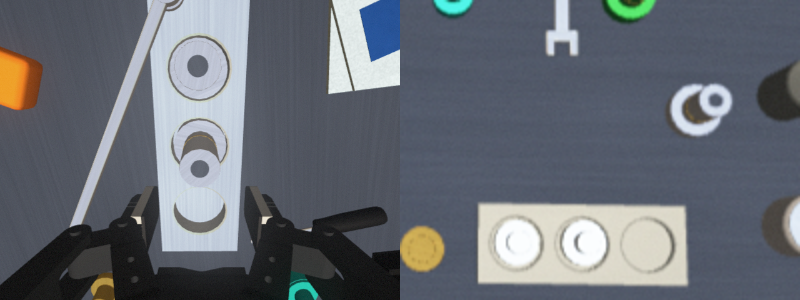

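View pics/c16.png

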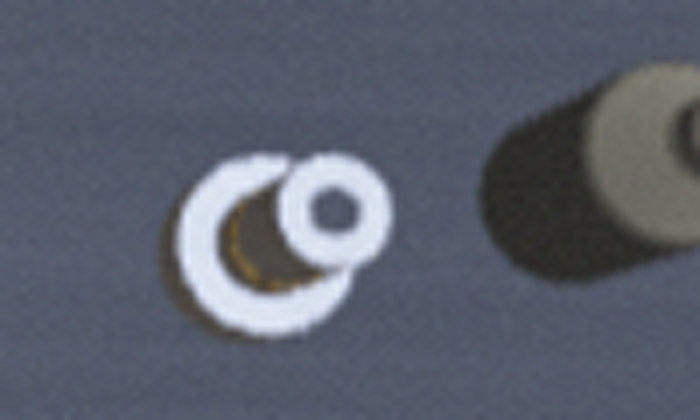

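```bash
python3 - <<'E'
from fit import *
f=lambda p:c(p,7,(410,210))
print(at("top",f((336,211)),100),at("top",f((270,245)),30))
P=at("top",f((336,211)),100)+[2.5,0,0]
print(inc([P[0],P[1],240],-90))
E
```

```text
[ 606.19662282 -308.23694764  100.        ] [ 606.14280018 -308.6966369    30.        ]
([0.5446, -0.0019, 0.0555], [0.0004, -0.122, 0.0002])
```

Call:
arm_command --pt "0.015 -0.001 0.002 0 -0.004 0" --pt "0.05 -0.002 0.005 0 -0.012 0" --pt "0.1 -0.002 0.01 0 -0.023 0" --pt "0.155 -0.002 0.016 0 -0.035 0" --pt "0.21 -0.002 0.021 0 -0.047 0" --pt "0.265 -0.002 0.027 0 -0.06 0" --pt "0.32 -0.002 0.033 0 -0.072 0" --pt "0.375 -0.002 0.038 0 -0.084 0" --pt "0.43 -0.002 0.044 0 -0.097 0" --pt "0.48 -0.002 0.049 0 -0.108 0"

```text
time: 46.65
tool_pos: [609.0, -246.0, 239.4]
tcp_rot: [-90.1, 0.0, -90.8]
ft_force: [0.6, -0.6, 0.1]
finger_gap: 55.6
```

```bash
python3 - <<'E'
from h import *
print(inc([608.5,-308.5,180],-90))
E
```

```text
([0.0625, 0.0594, 0.0005], [0.0015, -0.0144, -0.0004])
```

Call:
arm_command --pt "0.03 0 0 0 -0.007 0" --pt "0.05 0 0 0 -0.014 0" --pt "0.0625 0 0.0005 0 -0.014 0" --pt "0.0625 0.01 0.0005 0 -0.014 0" --pt "0.0625 0.03 0.0005 0 -0.014 0" --pt "0.0625 0.05 0.0005 0 -0.014 0" --pt "0.0625 0.059 0.0005 0 -0.014 0" --pt "0.0625 0.059 0.0005 0 -0.014 0" --pt "0.0625 0.059 0.0005 0 -0.014 0" --pt "0.0625 0.059 0.0005 0 -0.014 0"

```text
time: 47.9
tool_pos: [610.5, -306.1, 182.6]
tcp_rot: [-89.9, -0.1, -90.0]
ft_force: [0.3, 0.3, -0.8]
finger_gap: 55.5
```

```bash
python3 - <<'E'
from h import *
s=r.sense();print(s["tool_pos"],s["tcp_rot"],s["ft_force"],s["time"])
im,m=snap("wrist","w19")
cv2.imwrite("pics/c17.png",cv2.resize(im[180:400,170:470,::-1],None,fx=2.5,fy=2.5))
print((proj("wrist",[608.5,-308.5,100],m)-[170,180])*2.5,(proj("wrist",[608.5,-308.5,30],m)-[170,180])*2.5)
print(inc([608.5,-308.5,133],-90))
E
```

```text
[ 610.45494593 -306.08343807  182.59652905] [-8.99065293e+01 -5.49013335e-02 -9.00017738e+01] [ 0.31790223  0.26270243 -0.83213188] 47.9
[365.97119791 312.86988534] [369.76342416 183.14661578]
([0.0024, 0.0495, -0.0019], [-0.0014, -0.0001, 0.0009])
```

View pics/c17.png

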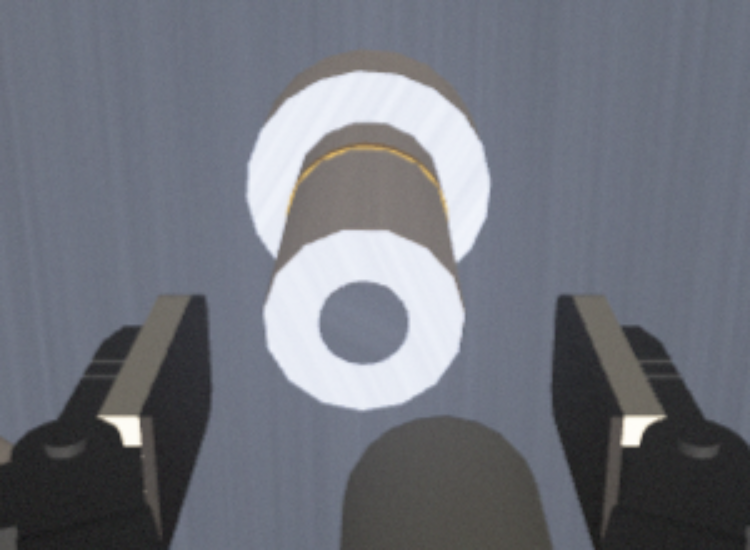

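```bash
python3 - <<'E'
from fit import *
f=lambda p:c(p,7,(410,210))
print(at("top",f((570,193)),0),at("top",f((665,153)),120), at("top",f((665,153)),110))
for d in r.spot_point("top","bottle"): print(d["conf"],at("top",d["position"],0))
print(r.sense()["time"])
E
```

```text
[ 630.59617692 -422.16703355    0.        ] [ 622.35605045 -403.18238435  120.        ] [ 624.25559675 -407.56271174  110.        ]
0.78 [ 626.30606818 -423.41495414    0.        ]
0.72 [ 766.53468567 -150.55053619    0.        ]
0.41 [ 452.80269446 -259.21907416    0.        ]
48.0
```

Call:
arm_command --pt "0.003 0.004 -0.002 0 0 0" --pt "0.0035 0.015 -0.002 0 0 0" --pt "0.0035 0.03 -0.002 0 0 0" --pt "0.0035 0.042 -0.002 0 0 0" --pt "0.0035 0.0475 -0.002 0 0 0" --pt "0.0035 0.0485 -0.002 0 0 0" --pt "0.0035 0.0485 -0.002 0 0 0" --pt "0.0035 0.0485 -0.002 0 0 0" --pt "0.0035 0.0485 -0.002 0 0 0" --pt "0.0035 0.0485 -0.002 0 0 0"

```text
time: 49.25
tool_pos: [608.0, -309.3, 133.2]
tcp_rot: [-90.0, -0.0, -90.0]
ft_force: [0.2, -0.1, 0.1]
finger_gap: 55.7
```

Call:
arm_command --pt "0 0 0 0 0 0" --pt "0 0 0 0 0 0" --pt "0 0 0 0 0 0" --pt "0 0 0 0 0 0" --pt "0 0 0 0 0 0" --pt "0 0 0 0 0 0" --pt "0 -0.01 0 0 0 0" --pt "0 -0.03 0 0 0 0" --pt "0 -0.06 0 0 0 0" --pt "0 -0.09 0 0 0 0" --jaw 1 --force 80

```text
time: 50.5
tool_pos: [607.9, -309.1, 224.6]
tcp_rot: [-90.0, 0.0, -90.0]
ft_force: [1.0, -0.1, -4.8]
finger_gap: 34.4
```

```bash
python3 - <<'E'
from h import *
s=r.sense();print(s["tool_pos"],s["tcp_rot"],s["ft_force"],s["finger_gap"],s["time"])
im,m=snap("wrist","w20")
cv2.imwrite("pics/c18.png",im[200:450,150:500,::-1])
print(inc([609.8,154.5,225],-97))
E
```

```text
[ 607.9429193  -309.13051504  224.55285537] [-8.99899723e+01  1.36252684e-03 -8.99947189e+01] [ 0.96421766 -0.13898715 -4.84475293] 34.44985837312834 50.5
([-0.4646, 0.0037, 0.0001], [-0.0066, 0.1223, 0.0033])
```

View pics/c18.png

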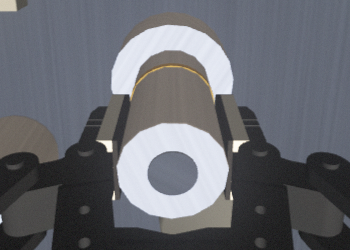

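Call:
arm_command --pt "-0.01 0 0 0 0.003 0" --pt "-0.04 0 0 0 0.01 0" --pt "-0.085 0 0 0 0.022 0" --pt "-0.135 0 0 0 0.035 0" --pt "-0.185 0 0 0 0.048 0" --pt "-0.235 0 0 0 0.061 0" --pt "-0.285 0 0 0 0.075 0" --pt "-0.335 0 0 0 0.088 0" --pt "-0.385 0 0 0 0.1 0" --pt "-0.425 0 0 0 0.112 0"

```text
time: 51.8
tool_pos: [606.2, 118.4, 220.6]
tcp_rot: [-90.2, -0.0, -96.4]
ft_force: [0.9, -0.2, -3.5]
finger_gap: 34.3
```

Call:
arm_command --pt "-0.025 0 0 0 0.007 0" --pt "-0.037 0 0 0 0.01 0" --pt "-0.04 0.002 0 0 0.01 0" --pt "-0.04 0.01 0 0 0.01 0" --pt "-0.04 0.02 0 0 0.01 0" --pt "-0.04 0.03 0 0 0.01 0" --pt "-0.04 0.03 0 0 0.01 0" --pt "-0.04 0.03 0 0 0.01 0" --pt "-0.04 0.03 0 0 0.01 0" --pt "-0.04 0.03 0 0 0.01 0"

```text
time: 53.05
tool_pos: [612.7, 155.6, 193.5]
tcp_rot: [-90.0, 0.0, -97.0]
ft_force: [-1.2, -0.7, -5.4]
finger_gap: 33.7
```

```bash
python3 - <<'E'
from h import *
s=r.sense();print(s["tool_pos"],s["tcp_rot"],s["ft_force"],s["finger_gap"],s["time"])
im,m=snap("wrist","w21")
print(proj("wrist",[609.9,153.5,45],m))
print(inc([609.8,154.8,153.5],-97))
E
```

```text
[612.68242197 155.59382607 193.45284581] [-8.99501762e+01  1.43712515e-02 -9.69844800e+01] [-1.23061344 -0.71801111 -5.42586244] 33.66975067646632 53.05
[317.06024648 255.82241449]
([0.0011, 0.0398, -0.0027], [-0.0007, 0.0003, -0.0002])
```

View pics/w21.png

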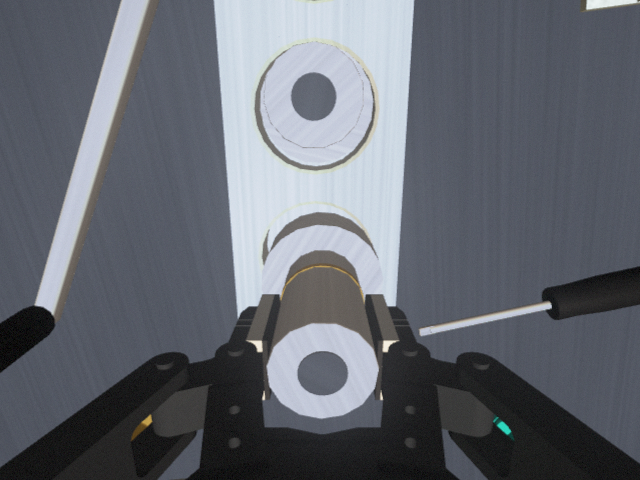

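Call:
arm_command --pt "0.001 0.001 -0.002 0 0 0" --pt "0.001 0.004 -0.0027 0 0 0" --pt "0.001 0.009 -0.0027 0 0 0" --pt "0.001 0.015 -0.0027 0 0 0" --pt "0.001 0.021 -0.0027 0 0 0" --pt "0.001 0.027 -0.0027 0 0 0" --pt "0.001 0.033 -0.0027 0 0 0" --pt "0.001 0.038 -0.0027 0 0 0" --pt "0.001 0.04 -0.0027 0 0 0" --pt "0.001 0.04 -0.0027 0 0 0"

```text
time: 54.35
tool_pos: [609.6, 154.8, 152.8]
tcp_rot: [-90.0, -0.0, -97.0]
ft_force: [0.1, -0.4, -5.4]
finger_gap: 34.4
```

Call:
arm_command --pt "0 0 0 0 0 0" --pt "0 0 0 0 0 0" --pt "0 0 0 0 0 0" --pt "0 0 0 0 0 0" --pt "0 -0.01 0 0 0 0" --pt "0 -0.03 0 0 0 0" --pt "0 -0.05 0 0 0 0" --pt "0 -0.07 0 0 0 0" --pt "0 -0.085 0 0 0 0" --pt "0 -0.085 0 0 0 0" --jaw -0.3

```text
time: 55.6
tool_pos: [610.5, 155.0, 240.2]
tcp_rot: [-89.8, 0.1, -97.0]
ft_force: [-0.1, -0.3, -0.4]
finger_gap: 55.3
```

```bash
python3 - <<'E'
from h import *
s=r.sense();print(s["tool_pos"],s["tcp_rot"],s["ft_force"],s["finger_gap"],s["time"])
im,m=snap("wrist","w22"); im,m=snap("scene","s22")
cv2.imwrite("pics/c19.png",np.hstack([cv2.resize(cv2.imread("pics/w22.png"),(400,300)),cv2.resize(im[160:430,180:540,::-1],(400,300))]))
print(inc([446,143,240],-110))
E
```

```text
[610.51274565 154.98782773 240.1645714 ] [-8.98117497e+01  5.79751588e-02 -9.69913784e+01] [-0.09892006 -0.27820058 -0.38003682] 55.32794882850816 55.6
([0.0316, -0.0024, -0.1608], [0.0004, 0.227, 0.0001])
```

View pics/c19.png

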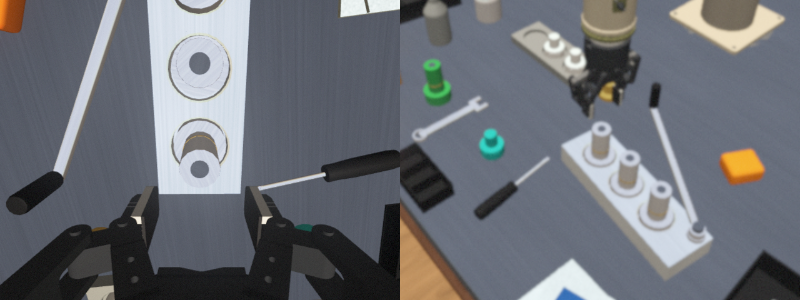

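Call:
arm_command --pt "0.002 0 -0.01 0 0.015 0" --pt "0.008 0 -0.04 0 0.055 0" --pt "0.015 0 -0.075 0 0.105 0" --pt "0.022 0 -0.11 0 0.155 0" --pt "0.029 -0.002 -0.145 0 0.205 0" --pt "0.0316 -0.002 -0.161 0 0.227 0" --pt "0.0316 -0.002 -0.161 0 0.227 0" --pt "0.0316 -0.002 -0.161 0 0.227 0" --pt "0.0316 -0.002 -0.161 0 0.227 0" --pt "0.0316 -0.002 -0.161 0 0.227 0" --jaw 0.2

```text
time: 56.95
tool_pos: [446.3, 143.0, 239.7]
tcp_rot: [-90.0, -0.0, -110.0]
ft_force: [0.3, -1.1, -0.1]
finger_gap: 34.2
```

```bash
python3 - <<'E'
from h import *
s=r.sense();print(s["tool_pos"],s["tcp_rot"],s["ft_force"],s["finger_gap"],s["time"])
im,m=snap("wrist","w23")
print(proj("wrist",[446,143,125],m))
print(inc([446,143,158],-110))
E
```

```text
[446.26149794 143.02046717 239.67188696] [-9.00235802e+01 -1.35637883e-02 -1.10001587e+02] [ 0.27450928 -1.12168954 -0.09710084] 34.16154152941155 56.95
[320.63321679 273.3883248 ]
([0.0001, 0.0817, -0.0002], [0.0003, -0.0001, 0.0002])
```

View pics/w23.png

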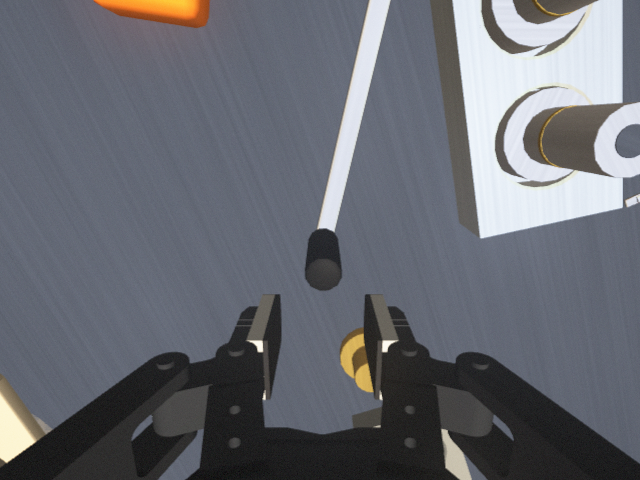

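Call:
arm_command --pt "0 0.015 0 0 0 0" --pt "0 0.035 0 0 0 0" --pt "0 0.055 0 0 0 0" --pt "0 0.075 0 0 0 0" --pt "0 0.082 0 0 0 0" --pt "0 0.082 0 0 0 0" --pt "0 0.082 0 0 0 0" --pt "0 0.082 0 0 0 0" --pt "0 0.082 0 0 0 0" --pt "0 0.082 0 0 0 0" --jaw 0.3

```text
time: 58.25
tool_pos: [446.1, 143.1, 158.2]
tcp_rot: [-90.0, 0.0, -110.0]
ft_force: [-0.5, -0.3, 0.2]
finger_gap: 29.9
```

Call:
arm_command --pt "0.001 0 0.006 0 0 0" --pt "0.003 0 0.018 0 0 0" --pt "0.005 0 0.03 0 0 0" --pt "0.006 0 0.042 0 0 0" --pt "0.007 0 0.054 0 0 0" --pt "0.007 0 0.068 0 0 0" --pt "0.007 0 0.082 0 0 0" --pt "0.006 0 0.096 0 0 0" --pt "0.004 0 0.11 0 0 0" --pt "0.002 0 0.122 0 0 0"

```text
time: 59.5
tool_pos: [560.9, 99.3, 157.9]
tcp_rot: [-90.0, 0.0, -110.0]
ft_force: [-0.8, -0.4, 0.7]
finger_gap: 29.7
```

Call:
arm_command --pt "-0.001 0 0.004 0 0 0" --pt "-0.001 0 0.006 0 0 0" --pt "-0.002 0 0.008 0 0 0" --pt "-0.002 0 0.01 0 0 0" --pt "-0.002 0 0.012 0 0 0" --pt "-0.003 0 0.014 0 0 0" --pt "-0.003 0 0.016 0 0 0" --pt "-0.003 0 0.017 0 0 0" --pt "-0.003 0 0.017 0 0 0" --pt "-0.003 0 0.017 0 0 0"

```text
time: 60.75
tool_pos: [577.0, 96.3, 157.9]
tcp_rot: [-90.0, -0.0, -110.0]
ft_force: [-0.5, -0.2, -0.2]
finger_gap: 29.8
```

Call:
arm_command --pt "0 0 0.001 0 0 0" --pt "0 0 0.002 0 0 0" --pt "0 0 0.003 0 0 0" --pt "0 0 0.004 0 0 0" --pt "0 0 0.005 0 0 0" --pt "0 0 0.006 0 0 0" --pt "0 0 0.006 0 0 0" --pt "0 0 0.006 0 0 0" --pt "0 0 0.006 0 0 0" --pt "0 0 0.006 0 0 0"

```text
time: 62.0
tool_pos: [578.5, 96.0, 157.5]
tcp_rot: [-90.6, -0.1, -109.9]
ft_force: [-27.0, 6.6, 18.4]
finger_gap: 29.8
```

```bash
python3 - <<'E'
from h import *
s=r.sense();print(s["tool_pos"],s["tcp_rot"],s["ft_force"],s["finger_gap"],s["time"])
im,m=snap("wrist","w24"); im,m=snap("scene","s24")
cv2.imwrite("pics/c20.png",np.hstack([cv2.resize(cv2.imread("pics/w24.png"),(400,300)),cv2.resize(im[230:430,300:540,::-1],(400,300))]))
E
```

```text
[578.48481828  96.03649221 157.47715679] [-9.05999773e+01 -1.02001508e-01 -1.09929786e+02] [-26.96962114   6.57995336  18.44570071] 29.843686596037465 62.0
```

View pics/c20.png

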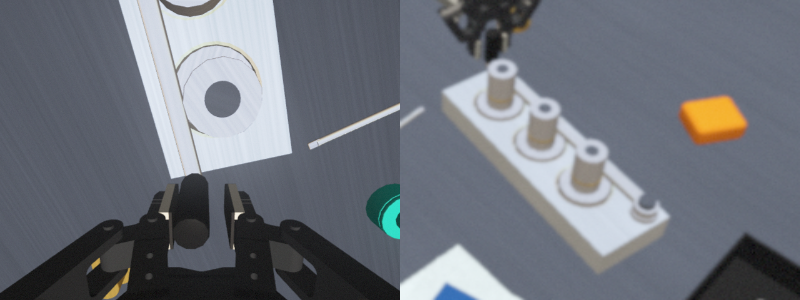

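Call:
arm_command --pt "0 0 -0.003 0 0 0" --pt "0 0 -0.006 0 0 0" --pt "0 0 -0.009 0 0 0" --pt "0 0 -0.009 0 0 0" --pt "0 -0.01 -0.009 0 0 0" --pt "0 -0.035 -0.009 0 0 0" --pt "0 -0.065 -0.009 0 0 0" --pt "0 -0.095 -0.009 0 0 0" --pt "0 -0.13 -0.009 0 0 0" --pt "0 -0.14 -0.009 0 0 0"

```text
time: 63.35
tool_pos: [575.4, 97.5, 301.8]
tcp_rot: [-89.7, 0.1, -110.0]
ft_force: [0.6, 0.3, 0.2]
finger_gap: 29.2
```

Call:
arm_command --pt "0.03 0 -0.01 0 0 0" --pt "0.07 0 -0.03 0 0 0" --pt "0.12 0 -0.05 0 0 0" --pt "0.16 0 -0.07 0 0 0" --pt "0.2 0 -0.09 0 0 0" --pt "0.24 0 -0.1 0 0 0" --pt "0.28 0 -0.1 0 0 0" --pt "0.3 0 -0.1 0 0 0" --pt "0.3 0 -0.1 0 0 0" --pt "0.3 0 -0.1 0 0 0"

```text
time: 64.6
tool_pos: [377.6, -149.8, 297.6]
tcp_rot: [-90.0, 0.0, -110.0]
ft_force: [-0.1, 0.3, -0.1]
finger_gap: 29.7
```

```bash
python3 - <<'E'
from fit import *
s=r.sense();print(s["tool_pos"],s["tcp_rot"],s["ft_force"],s["finger_gap"],s["time"])
im,m=snap("top","t25"); im2,m=snap("scene","s25")
cv2.imwrite("pics/c21.png",cv2.resize(im[190:275,125:290,::-1],None,fx=4.8,fy=4.8,interpolation=cv2.INTER_CUBIC))
cv2.imwrite("pics/c22.png",im2[:,:,::-1])
E
```

```text
[ 377.58606777 -149.81259905  297.56127774] [-9.00319788e+01  2.65435334e-02 -1.10011923e+02] [-0.07275768  0.30220873 -0.09676126] 29.669573501465734 64.6
```

View pics/c21.png

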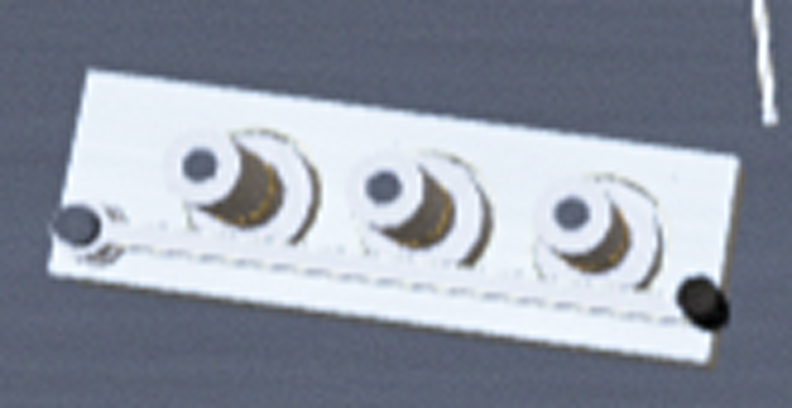

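View pics/c22.png

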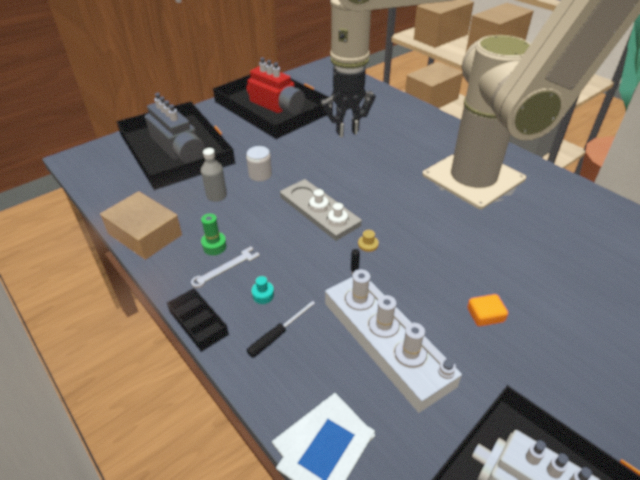

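View pics/t25.png

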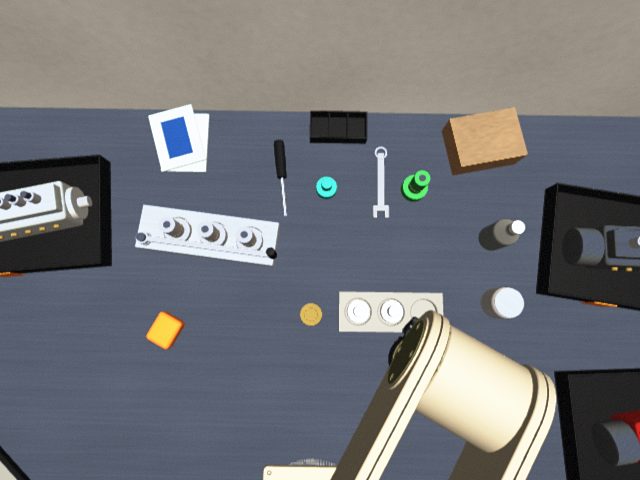

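```bash
python3 - <<'E'
from bench import r
print(r.hand_in())
E
```

```text
the job is handed in; nothing more can be done
None
```

The job is done and handed in at about 65 s: the three barrels are locked in the stand and both caps are in the rack.

- **Bar:** I swung it open until it met its stop (about 11 N) before touching any barrel. At the end I swung it back until it met the home stop (about 27 N) and let go. In the last top picture it lies along the row of bores, slightly further closed than at the start. I judged fully open and fully home from the stop contact and the pictures, not from a measured angle.
- **Caps:** Only two barrels wore caps. Each cap sits knob up in its own well, and the third well is empty.
- **Barrels:** One barrel was knocked about 23 mm during the run. I saw it in the pictures, measured it again and picked it up from its new place. All three went into their bores with no extra contact force and were let go less than 1 mm above the floor. The last pictures show them upright in the bores.
- **Other things:** The green barrel, the turquoise cap and the other things on the counter appear unmoved in the last pictures.

The top camera read the x positions of the bores about 4 to 5 mm off from the wrist camera (2 to 3 mm for the barrels and wells). I went by the wrist camera there, and everything fitted. No check failed at the end.

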